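# Gauge the inside depth of a leaning vase before trimming its foot

## Task

Before its foot is trimmed, gauge how deep the leaning vase is inside: take off its lid and stand the lid upright, spigot down, on the round plywood board, then draw the wooden depth rod from its block, lower it gently foot first into the vase until it bottoms, and leave it standing there. Then slide the steel pointer beside the vase along until its tip is level, across the vase's axis, with the flange of the rod, and leave it so. Drop nothing, and do not shift the cup, the bowl or the jar.

Things in the scene. Friction and masses are not known exactly. Their poses are not given: they have to be found in the camera images.
- stand: fixed wooden cradle on a 200 x 200 mm base board, 18 mm thick; origin on the table plumb below the centre of the vase's mouth, z up. The vase leans 25 degrees from vertical in the direction of the stand's -x (about towards the robot). The pointer stands on the stand's +y side.
- vase: fixed terracotta vase, a straight cylinder 150 mm long and 56 mm across with a rim flared to 68 mm; origin at the centre of its foot's outside, z along its axis towards the mouth (leaning 25 degrees from vertical), y as the stand's y, x upwards and away from the robot. Bore 36 mm across, widening to 48 mm in the last 15 mm at the mouth; its inner floor is flat and lies 80 to 115 mm below the mouth (differs from start to start and cannot be seen: it has to be felt).
- vase_mouth (a point): centre of the vase's mouth, in the plane of its rim, on the vase's axis, 172 mm above the table; same axes as vase
- lid: terracotta lid, loose, 150 g (mass varies by a third), at the start on the vase with its spigot in the bore, tilted as the vase; origin at the centre of the spigot's lower end, z along its axis to the knob. Spigot 30 mm across and 20 mm long, then a disc 72 mm across and 8 mm thick, then a straight knob 24 mm across and 36 mm high; 64 mm long in all.
- lid_center (a point): middle of the lid, on its axis, 32 mm above the spigot's lower end; axes as the lid
- lid_knob (a point): point on the lid's axis inside the knob to grasp, 53 mm above the spigot's lower end, 25 mm above the disc and 11 mm below the knob's top; axes as the lid
- bat: fixed round plywood board, 150 mm across, 14 mm thick, on the table; origin at the centre of its underside
- holder: fixed wooden block 100 x 100 x 70 mm high in which the rod stands upright; origin at the centre of its underside. Hole in the middle of its top, 35 mm across, floor 15 mm above the table. It and the board may have their places, left or right of the stand, exchanged.
- rod: loose wooden depth rod, 110 g (mass varies by a third), 28 mm across and 200 mm long, with a flange 42 mm across and 8 mm thick, whose middle is 140 mm above the foot; above it 56 mm of plain rod to grip. At the start upright in the holder. Origin at the centre of the foot, z along the rod from the foot to the grip end.
- rod_center (a point): middle of the rod's length, on its axis, 100 mm above the foot; axes as the rod
- rod_foot (a point): centre of the rod's flat foot
- rod_flange (a point): centre of the rod's flange (half-way through its thickness), on the axis, 140 mm above the foot
- pointer_tip (a point): tip of the thin cranked steel pointer arm, which points from the tab's side to the vase's axis and ends 42 mm from it; axes parallel to the vase's. The tip is level with the flange when both lie at the same distance along the vase's axis (z of these axes).
- pointer_tab (a point): middle of the dark wooden tab of the pointer to grasp, 95 mm to the side (stand's +y) of the vase's axis. The tab is 14 mm thick (vase's x), 26 mm wide (y), 45 mm long (z), and reaches from 35 mm below to 10 mm above the level of the pointer's tip along z; this point lies 8.5 mm below the tip's level. It stands on a steel stalk; a cranked steel arm joins it to the tip, its nearest upright 34 mm from the tab's middle. Axes parallel to the vase's.
- pointer (a joint): travel of the pointer with its tab along a slide parallel to the vase's axis, 0 to 0.085 m, growing upwards away from the table; at 0 the tip is 4 mm beyond the plane of the vase's rim. Friction of about 4 N holds it where it is left.
- cup: terracotta cup, 72 mm across, 80 mm high, origin at the centre of its underside; to be left alone
- bowl: white bowl, 120 mm across, 55 mm high, origin at the centre of its underside; to be left alone
- jar: jar, 70 mm across, 90 mm high, origin at the centre of its underside; to be left alone
Not all that is in view belongs to the job. Leave any purple look-alike of the bat alone. What is shaped like the rod but yellow is not meant.

How it is judged:
By the outcome, as a careful person would: the job done as asked, in the order asked, and still so for the second after the job is handed in, with the robot touching nothing.
It also fails if it takes over 67 s, if anything falls off the work surface, if the arm or the gripper's body presses on something with over 40 N, if the wrist force passes 120 N, or if a joint passes its speed limit or range.

## Robot

A 6-joint arm with a two-finger parallel gripper is mounted at the origin on the work surface. World frame = base frame: x ahead of the robot, y to its left, z up, the work surface at z = 0. Lengths are in mm, angles in rad, forces in N, time in s.
With the tool pointing down it reaches from about 350 to 875 mm from the base axis. Payload 4.2 kg.
Tool frame: the origin (TCP) lies on the centre line of the jaws, within the pads' length; the fingertips stand 22 mm ahead of it and the grasp point (between the pads) lies 3 mm ahead of it (arm.nose_length is the distance from the TCP to the fingertips, in mm); z points along the fingers, x is the direction in which the jaws open and shut, and the axes are right-handed (so a half turn about z gives the same grasp; the last joint's range is limited). The gripper opens to 85 mm and grips with 20 to 120 N. Pads are 22 mm wide; open, the fingers measure 114 mm over their backs; the gripper's body (76 mm by 85 mm) begins 54 mm behind the grasp point. The pads swing forward as they close: fully open they stand 13 mm farther back than shut.
Start: joints at [1.508, 0.385, 0.008, 0, -1.194, -0.259], TCP at [197.639, 592.906, 221.612] pointing down, gripper open.
Joint ranges: [-3.14, 3.14], [-1.21, 2.06], [-1.07, 1.41], [-3.16, 2.05], [-2.99, -0.16], [-3.1, 3.1]. Speed limits (rad/s): [2.79, 2.79, 3.14, 3.14, 3.14, 3.14].

## Interface

Orientations are given as a unit quaternion [x, y, z, w].
In Python, from bench import telemetry, get_image, workorder, nets, arm gives the robot as it stands.
- The arm moves only by the tool apply_moves, never from a script. Its argument "steps" is a list of rows, each an object with "hand": the opening, from 0 (shut) to 1 (fully open); "xyz": the shift along the tool's x, y, z in cm, a list of three; "delta_rot": the turn, a rotation vector about the tool's x, y, z in rad, a list of three. In form: [{"hand": hand, "xyz": [x, y, z], "delta_rot": [wx, wy, wz]}, ...]. A call has 1 to 12 rows; each row is the pose to reach, as a shift and turn from the pose commanded when the call began, along the tool's axes at that moment; what a row does not reach only later rows make up. A row lasts 1/12 s, in which the tool goes at most 41.7 mm and 7.16 degrees, less where a joint would pass 70% of its speed; a pose out of reach is approached as far as the arm can. A call with a gripper value outside its range is refused whole. The fingers move at their own pace and stop on an object; the grip force is fixed at half the most. Time passes only in rows, so rows that repeat a pose let the fingers close. It gives the time, the measured TCP pose, the force and the opening at its end, in the units of the state.
- telemetry.read_state(): the state, without advancing time (a new reading comes with each control period).
- get_image(name): name is "scene" or "top" or "wrist"; returns a dict with "frame" (420x560x3 uint8, blue, green, red), "fx", "fy", "cx", "cy" (pixels), "origin" and "orientation" of the camera in the world. Camera axes: x right, y down, z forward; pixel columns grow to the right and rows downward; lengths in mm; the calibration is good to about 2 mm. A picture is of the moment at which its call begins. There is no depth.
- workorder.job_done(): hands the job in, once; it reports no verdict.
Trained networks look in a picture, given as the dict that the camera call returned (one of the last four; its "shot" number tells which), for a name from the list of things; names that differ only in an ending like _2 or _b are one class to them, and where a whole thing is asked for, a point or a joint stands for the part that bears it (a point fixed in the world has none). Each returns a list of dicts, best first, with "confidence" (0 to 1); they miss things now and then, are a little off and sometimes report something else, mostly with a low value. They report only what shows in the picture. A call takes as long as a camera call. They do not tell look-alikes from the thing itself.
- nets.recognise(picture, label): "xyz" ([x, y, z] in mm, in world coordinates, good to about 4 mm: the middle of the surface that is visible of it).
- nets.outline_of(picture, label): "pixels" (420x560 bool, what is visible of it).
- nets.pinpoint(picture, label): "xyz" ([x, y, z] in mm, in world coordinates, good to about 4 mm: a listed point, or the origin of a listed thing).
The state is a dict: "clock": time; "joints": joint angles; "joint_vel": joint speeds; "joint_efforts": joint torques, N m; "position": TCP position; "ee_rot": TCP orientation; "contact_force": force on the tool from outside, world axes, zero at the start; "wrist_torque": the same for the moment, N m; "gripper_width": finger opening in mm.
Only numpy, scipy, OpenCV 4.12 (cv2) and the standard library are available. Lean on these libraries where they do the work, as an engineer would, in place of code of your own. Each camera call takes 0.05 s, during which the arm holds its last target.

## Working session

There is one attempt and no reset: what is moved stays moved. The work goes in short steps, Python scripts to look and compute and a tool call to move; the robot and the scene stay as the last step left them, time stands still between calls to the robot, and variables do not carry over. Pictures are saved under pics/ and viewed, and the job is handed in when it is done.

Besides the shell and the picture viewer there is one more tool, called in YAML: its name, and indented under it one key for each argument. apply_moves: Moves the arm, as the interface text tells. Its arguments: {"type":"object","properties":{"steps":{"type":"array"}},"required":["steps"]}

```bash
ls; mkdir -p pics
python3 - <<'E'
from bench import telemetry,get_image,nets,arm
import cv2
print(telemetry.read_state()); print([a for a in dir(arm) if a[0]!='_'])
for n in ["scene","top"]:
    p=get_image(n); cv2.imwrite(f"pics/{n}0.png",p["frame"]); print(n,p["origin"],p["orientation"],p["fx"])
    for l in ["stand","vase_mouth","lid","lid_knob","bat","holder","rod","rod_flange","rod_foot","pointer_tip","pointer_tab","cup","bowl","jar"]:
        r=nets.pinpoint(p,l); print(l,[( [round(v) for v in q["xyz"]],round(q["confidence"],2)) for q in r[:3]])
E
```

```text
pics
{'clock': 0.0, 'joints': array([ 1.50758677e+00,  3.85561212e-01,  6.61497005e-03, -4.85048157e-04,
       -1.19399295e+00, -2.58619972e-01]), 'joint_vel': array([ 0.0004027 , -0.00075727,  0.00011327, -0.0010377 ,  0.00020491,
        0.00053712]), 'joint_efforts': array([-8.42483178e-05, -3.92286372e+01,  1.88398951e+01,  4.18624967e+00,
       -4.71959080e-03, -3.64943617e-06]), 'position': array([197.47259283, 592.34425779, 220.51661535]), 'ee_rot': array([-5.84605307e-01,  8.11317100e-01, -6.84827258e-04, -8.54279643e-04]), 'contact_force': array([-0.39569764, -0.42823525, -0.66531348]), 'wrist_torque': array([ 0.00364974,  0.00635507, -0.05446988]), 'gripper_width': 85.42502479965742}
['IKError', 'nose_length']
scene [ 965.71120231 -505.88626392 1126.19846133] [ 0.90711413  0.30152478 -0.08508377 -0.28104717] 474.6105949116278
stand [([628, -73, 1], 0.69)]
vase_mouth [([628, -68, 176], 0.62), ([627, -71, 1], 0.38)]
lid [([630, -74, 152], 0.56)]
lid_knob [([614, -72, 203], 0.91)]
bat [([514, 506, -1], 0.74), ([480, 312, 0], 0.69)]
holder [([494, -281, 2], 0.89)]
rod [([503,
[... 403 characters left out ...]
4  0.03239302 -0.0274654 ] 536.9823261904415
stand [([630, -73, -3], 0.83), ([500, -275, 16], 0.17)]
vase_mouth [([623, -71, 170], 0.52)]
lid [([633, -75, 150], 0.7), ([614, -71, 202], 0.57)]
lid_knob [([613, -72, 203], 0.87)]
bat [([520, 504, 1], 0.77), ([482, 314, 2], 0.58)]
holder [([498, -280, 5], 0.69)]
rod [([534, -385, -1], 0.91), ([503, -277, 11], 0.64)]
rod_flange [([529, -385, 137], 0.71), ([498, -278, 156], 0.69)]
rod_foot [([502, -273, 17], 0.82), ([532, -385, -4], 0.69)]
pointer_tip [([630, -30, 175], 0.58), ([503, -277, 14], 0.18)]
pointer_tab [([630, 20, 171], 0.75)]
cup [([671, -237, 2], 0.6)]
bowl [([698, 330, -1], 0.97)]
jar [([645, -371, 7], 0.81), ([619, -72, 185], 0.49)]
```

View pics/scene0.png

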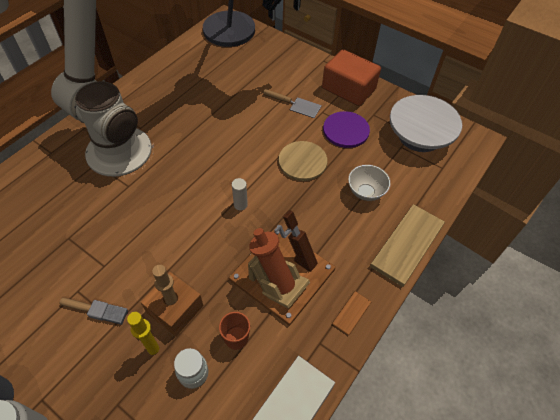

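View pics/top0.png

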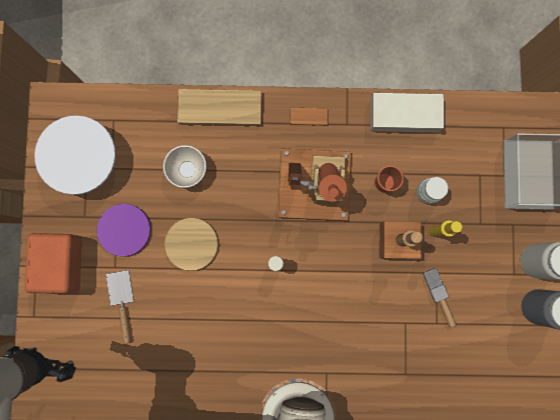

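The top view shows the plain board at (191,244), the purple look-alike at (124,230), the stand at (316,185), the rod in its holder at (408,240) and the yellow decoy beside it at (450,229). There is also a white cylinder at (275,264). Next I'll zoom in to get the stand's yaw and the pointer's geometry.

```bash
cat > h.py <<'E'
import numpy as np, cv2
from scipy.spatial.transform import Rotation as R
from bench import telemetry,get_image,nets,arm
def Rc(p): return R.from_quat(p["orientation"]).as_matrix()
def proj(p,X):
    c=Rc(p).T@(np.asarray(X,float)-np.asarray(p["origin"])); return np.array([p["fx"]*c[0]/c[2]+p["cx"],p["fy"]*c[1]/c[2]+p["cy"]])
def hit(p,u,v,z):
    d=Rc(p)@np.array([(u-p["cx"])/p["fx"],(v-p["cy"])/p["fy"],1]); o=np.asarray(p["origin"]); return o+d*(z-o[2])/d[2]
def st():
    s=telemetry.read_state(); return s
def show(s=None):
    s=s or st(); print("t",round(s["clock"],2),"p",np.round(s["position"],1),"F",np.round(s["contact_force"],1),"w",round(s["gripper_width"],1)); print(np.round(R.from_quat(s["ee_rot"]).as_matrix(),3).tolist())
def goal(P,M,s=None):
    "P tcp target mm, M 3x3 tool axes columns -> xyz cm, rotvec from measured pose"
    s=s or st(); A=R.from_quat(s["ee_rot"]); d=A.inv().apply(np.asarray(P)-s["position"])/10; w=(A.inv()*R.from_matrix(M)).as_rotvec()
    print("xyz",np.round(d,2),"rot",np.round(w,3),"rows",round(max(np.linalg.norm(d)/4.17,np.degrees(np.linalg.norm(w))/7.16),1)); return d,w
E
python3 - <<'E'
from h import *
for n,(x0,y0,x1,y1) in {"top":(260,135,460,275),"scene":(120,190,340,380)}.items():
    p=get_image(n); c=p["frame"][y0:y1,x0:x1]; cv2.imwrite(f"pics/{n}1.png",cv2.resize(c,None,fx=3.5 if n=="scene" else 4,fy=3 if n=="scene" else 4,interpolation=cv2.INTER_CUBIC))
    m=nets.outline_of(p,"stand")
    if m:
        print(m[0]["confidence"]); k=m[0]["pixels"].astype(np.uint8); cnt=max(cv2.findContours(k,0,2)[0],key=cv2.contourArea); r=cv2.minAreaRect(cnt); print(r)
        a=cv2.approxPolyDP(cv2.convexHull(cnt),4,True)[:,0]; print(a.tolist()); print([np.round(hit(p,u,v,18)[:2],1).tolist() for u,v in a])
    for l in ["rod","holder","bat","lid","pointer","pointer_tab"]:
        m=nets.outline_of(p,l)
        for q in m[:2]: ys,xs=np.nonzero(q["pixels"]); print(n,l,round(q["confidence"],2),xs.min(),xs.max(),ys.min(),ys.max(),"c",xs.mean().round(1),ys.mean().round(1))
E
```

```text
0.96
((314.9793395996094, 183.85171508789062), (71.5821533203125, 72.28680419921875), 3.3664603233337402)
[[350, 153], [347, 220], [278, 216], [283, 149]]
[[747.8, -138.9], [554.2, -131.4], [562.1, 65.2], [755.8, 54.1]]
top rod 0.78 397 422 231 245 c 409.4 238.2
top rod 0.77 430 461 221 235 c 446.1 228.5
top holder 0.69 318 346 174 201 c 332.3 187.6
top holder 0.62 379 421 221 259 c 398.6 240.2
top bat 0.67 165 217 218 269 c 191.1 243.5
top lid 0.56 319 346 174 201 c 332.6 187.6
top pointer 0.53 291 315 177 189 c 300.2 183.6
top pointer_tab 0.7 292 316 177 189 c 301.9 183.9
0.97
((287.0952453613281, 269.4866638183594), (77.94247436523438, 93.74559020996094), 41.79478454589844)
[[290, 210], [334, 269], [288, 324], [229, 276]]
[[563.1, 129.9], [762.7, 48.1], [753.6, -144.6], [557.2, -131.6]]
scene rod 0.94 152 177 265 304 c 164.3 284.0
scene rod 0.68 126 158 312 354 c 142.5 331.6
scene holder 0.95 141 202 273 335 c 173.2 306.2
scene bat 0.86 279 326 141 180 c 302.3 160.5
scene bat 0.82 323 369 111 147 c 345.6 128.8
scene lid 0.88 249 278 228 255 c 263.1 242.4
scene pointer 0.69 229 333 210 324 c 283.8 273.0
scene pointer 0.62 275 299 210 237 c 288.4 224.6
scene pointer_tab 0.58 142 202 275 333 c 173.8 306.6
scene pointer_tab 0.54 275 299 210 237 c 288.9 225.3
```

View pics/top1.png

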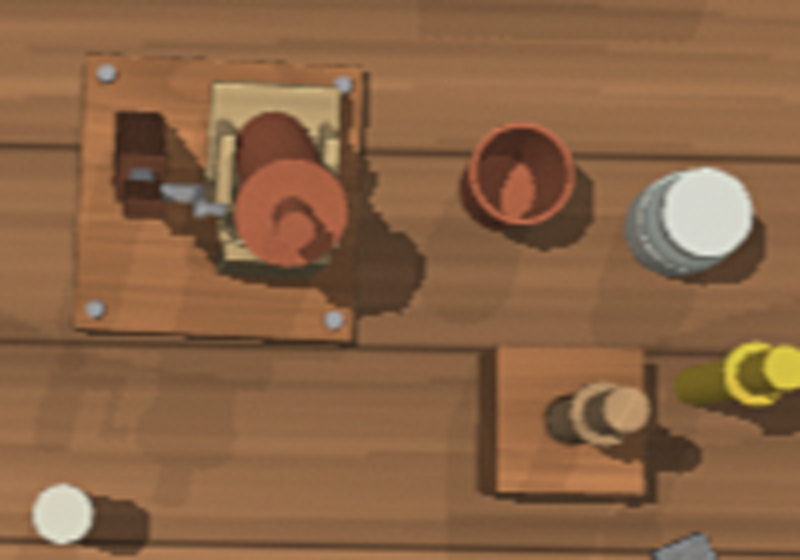

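View pics/scene1.png

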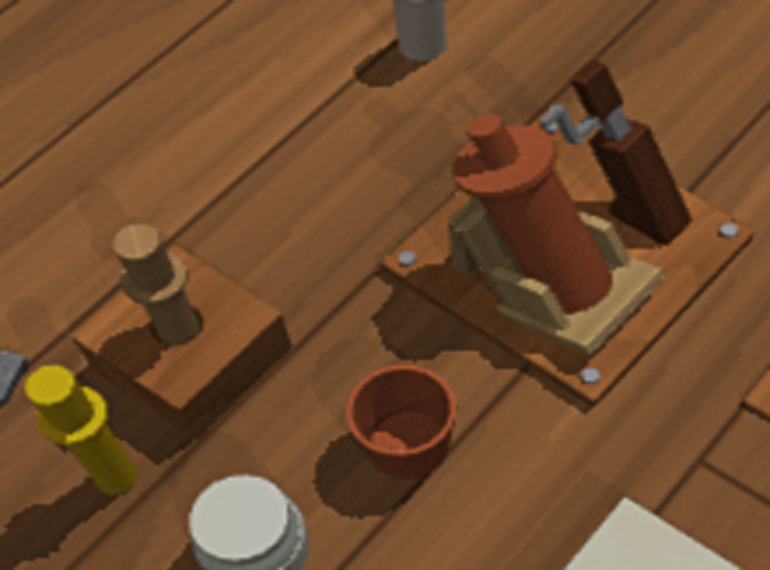

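Run:
```python
from h import *
p=get_image("top")
S=[(286.5,153),(346,156),(343.75,215),(283.75,212.25)]
W=np.array([hit(p,u,v,20)[:2] for u,v in S]); print(W.round(1), W.mean(0).round(1))
e=W[1]-W[0],W[2]-W[3]; f=W[0]-W[3],W[1]-W[2]
print([np.degrees(np.arctan2(d[0],-d[1])).round(2) for d in e],[np.degrees(np.arctan2(d[1],d[0])).round(2) for d in f],[np.linalg.norm(d) for d in e+f])
```

```text
[[ 743.9   43.9]
 [ 738.4 -127.1]
 [ 568.2 -121.8]
 [ 573.    49. ]] [655.9 -39. ]
[np.float64(-1.85), np.float64(-1.61)] [np.float64(-1.72), np.float64(-1.79)] [np.float64(171.09088612650788), np.float64(170.87636580210844), np.float64(171.05720269446388), np.float64(170.33738706962967)]
```

```bash
cat >> h.py <<'E'
psi=np.radians(-1.75)
Rs=R.from_euler('z',psi).as_matrix()
a=Rs@np.array([-np.sin(np.radians(25)),0,np.cos(np.radians(25))]); vx=Rs@np.array([np.cos(np.radians(25)),0,np.sin(np.radians(25))]); vy=np.cross(a,vx)
mouth=np.array([628,-71.5,172.])
Mv=np.column_stack([-vx,np.cross(-a,-vx),-a])
knob=mouth+33*a
E
python3 - <<'E'
from h import *
show(); print(a,vx,vy,knob); goal(knob+113*a,Mv)
E
```

```text
t 2.35 p [197.6 592.9 221.6] F [-0.2 -0.   0.7] w 85.8
[[-0.316, -0.949, -0.0], [-0.949, 0.316, -0.0], [0.0, -0.0, -1.0]]
[-0.42242115  0.01290613  0.90630779] [ 0.90588508 -0.02767729  0.42261826] [ 3.05385132e-02  9.99533591e-01 -1.73472348e-18] [614.06010209 -71.0740976  201.90815697]
xyz [ 51.19 -55.93  -8.27] rot [ 0.279 -0.375  1.258] rows 18.3
```

apply_moves:
  steps:
    - {"hand":0.6,"xyz":[51.2,-55.9,-8.3],"delta_rot":[0.279,-0.375,1.258]}
    - {"hand":0.6,"xyz":[51.2,-55.9,-8.3],"delta_rot":[0.279,-0.375,1.258]}
    - {"hand":0.6,"xyz":[51.2,-55.9,-8.3],"delta_rot":[0.279,-0.375,1.258]}
    - {"hand":0.6,"xyz":[51.2,-55.9,-8.3],"delta_rot":[0.279,-0.375,1.258]}
    - {"hand":0.6,"xyz":[51.2,-55.9,-8.3],"delta_rot":[0.279,-0.375,1.258]}
    - {"hand":0.6,"xyz":[51.2,-55.9,-8.3],"delta_rot":[0.279,-0.375,1.258]}
    - {"hand":0.6,"xyz":[51.2,-55.9,-8.3],"delta_rot":[0.279,-0.375,1.258]}
    - {"hand":0.6,"xyz":[51.2,-55.9,-8.3],"delta_rot":[0.279,-0.375,1.258]}
    - {"hand":0.6,"xyz":[51.2,-55.9,-8.3],"delta_rot":[0.279,-0.375,1.258]}
    - {"hand":0.6,"xyz":[51.2,-55.9,-8.3],"delta_rot":[0.279,-0.375,1.258]}
    - {"hand":0.6,"xyz":[51.2,-55.9,-8.3],"delta_rot":[0.279,-0.375,1.258]}
    - {"hand":0.6,"xyz":[51.2,-55.9,-8.3],"delta_rot":[0.279,-0.375,1.258]}

```text
clock: 3.35
position: [438.8, 156.3, 276.0]
ee_rot: [0.015, 0.976, -0.004, 0.217]
contact_force: [0.5, 0.5, 0.5]
gripper_width: 51.2
```

Run:
```python
from h import *
show(); goal(knob+113*a,Mv)
```

```text
t 3.35 p [438.8 156.3 276. ] F [0.5 0.5 0.5] w 51.2
[[-0.905, 0.031, 0.424], [0.028, 1.0, -0.013], [-0.424, -0.0, -0.906]]
xyz [-13.38 -22.18   3.14] rot [-0.001  0.001 -0.001] rows 6.3
```

apply_moves:
  steps:
    - {"hand":0.6,"xyz":[-13.4,-22.2,3.1],"delta_rot":[0,0,0]}
    - {"hand":0.6,"xyz":[-13.4,-22.2,3.1],"delta_rot":[0,0,0]}
    - {"hand":0.6,"xyz":[-13.4,-22.2,3.1],"delta_rot":[0,0,0]}
    - {"hand":0.6,"xyz":[-13.4,-22.2,3.1],"delta_rot":[0,0,0]}
    - {"hand":0.6,"xyz":[-13.4,-22.2,3.1],"delta_rot":[0,0,0]}
    - {"hand":0.6,"xyz":[-13.4,-22.2,3.1],"delta_rot":[0,0,0]}
    - {"hand":0.6,"xyz":[-13.4,-22.2,3.1],"delta_rot":[0,0,0]}
    - {"hand":0.6,"xyz":[-13.4,-22.2,3.1],"delta_rot":[0,0,0]}

```text
clock: 4.02
position: [568.3, -70.3, 305.0]
ee_rot: [0.018, 0.976, -0.004, 0.217]
contact_force: [-0.2, -0.1, 0.6]
gripper_width: 51.4
```

Run:
```python
from h import *
show(); p=get_image("wrist"); print(p["origin"],p["fx"])
for l in ["lid_knob","vase_mouth","pointer_tip","pointer_tab","lid"]:
    print(l,[(np.round(q["xyz"],1),round(q["confidence"],2)) for q in nets.pinpoint(p,l)[:2]])
f=p["frame"].copy()
for X in [knob,knob+11*a,knob-25*a,knob-53*a]+[mouth+42*vy+4*a]:
    cv2.circle(f,tuple(int(round(v)) for v in proj(p,X)),3,(0,255,0),1)
t=np.linspace(0,2*np.pi,60)
for r,h in [(12,36),(36,0),(36,8)]:
    o=knob-25*a if h==36 and 0 else mouth+ (8 if r==12 else 0)*a
    pts=np.array([proj(p,o+h*a+r*(np.cos(x)*vx+np.sin(x)*vy)) for x in t]).round().astype(int); cv2.polylines(f,[pts],True,(255,255,0),1)
cv2.imwrite("pics/w1.png",f)
```

```text
t 4.02 p [568.3 -70.3 305. ] F [-0.2 -0.1  0.6] w 51.4
[[-0.905, 0.036, 0.423], [0.033, 0.999, -0.015], [-0.424, 0.0, -0.906]]
[ 500.48121354 -153.53642294  442.04488405] 307.2144247090993
lid_knob [(array([611.8, -74.8, 202. ]), 0.95), (array([626.7, -69.6, 184.1]), 0.63)]
vase_mouth [(array([625.4, -75.6, 185.1]), 0.73)]
pointer_tip [(array([627.3, -28.8, 175.4]), 0.84)]
pointer_tab [(array([634.9,  22.2, 161.3]), 0.82)]
lid [(array([613.1, -73.8, 200.1]), 0.71), (array([634.3, -67.6, 154.6]), 0.65)]
```

View pics/w1.png

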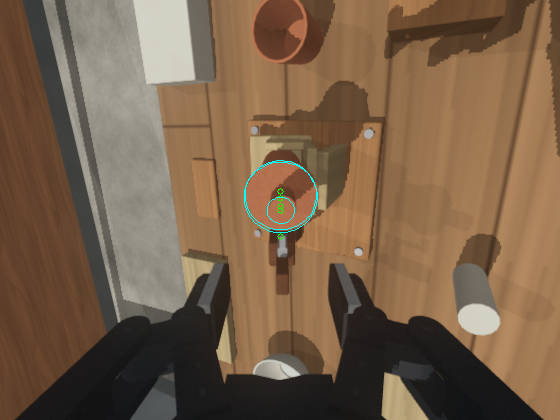

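The projected lid outline falls on the disc at (281,196) and the knob at (281,210), so the pose model fits. Descending now.

Run:
```python
from h import *
goal(knob+3*a,Mv)
```

```text
xyz [-0.   -0.34 11.03] rot [0.001 0.    0.002] rows 2.6
```

apply_moves:
  steps:
    - {"hand":0.6,"xyz":[0,-0.1,4],"delta_rot":[0,0,0]}
    - {"hand":0.6,"xyz":[0,-0.1,7],"delta_rot":[0,0,0]}
    - {"hand":0.6,"xyz":[0,-0.1,9.5],"delta_rot":[0,0,0]}
    - {"hand":0.6,"xyz":[0,-0.1,11],"delta_rot":[0,0,0]}
    - {"hand":0.6,"xyz":[0,-0.1,11],"delta_rot":[0,0,0]}
    - {"hand":0.6,"xyz":[0,-0.1,11],"delta_rot":[0,0,0]}

```text
clock: 4.82
position: [613.0, -69.0, 204.4]
ee_rot: [0.014, 0.976, -0.003, 0.216]
contact_force: [-0.2, 0.8, 0.3]
gripper_width: 51.6
```

Run:
```python
from h import *
show(); goal(knob+3*a,Mv)
p=get_image("wrist"); cv2.imwrite("pics/w2.png",p["frame"])
```

```text
t 4.82 p [613.  -69.  204.4] F [-0.2  0.8  0.3] w 51.6
[[-0.907, 0.029, 0.421], [0.026, 1.0, -0.013], [-0.421, -0.001, -0.907]]
xyz [ 0.   -0.2  -0.03] rot [ 0.    -0.001  0.002] rows 0.0
```

View pics/w2.png

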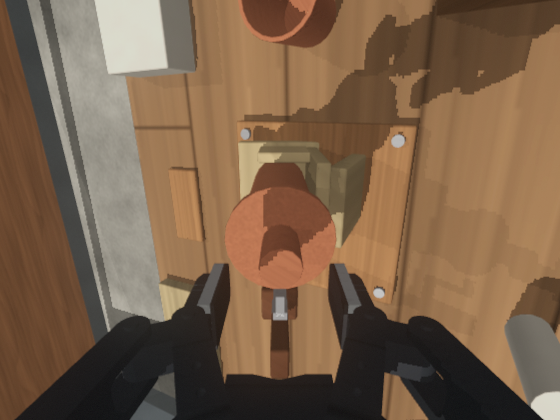

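Run:
```python
from h import *
s=st();p=get_image("wrist");A=R.from_quat(s["ee_rot"])
for X in [(0,0,0),(0,0,3),(0,0,22),(25,0,22),(-25,0,22),(25,11,22),(25,-11,22)]: print(X,proj(p,s["position"]+A.apply(X)).round())
print("knobtop",proj(p,mouth+44*a).round(),"knob base",proj(p,mouth+8*a).round(), A.inv().apply(np.array(p["origin"])-s["position"]).round())
```

```text
(0, 0, 0) [277. 268.]
(0, 0, 3) [277. 265.]
(0, 0, 22) [278. 250.]
(25, 0, 22) [318. 250.]
(-25, 0, 22) [238. 250.]
(25, 11, 22) [317. 266.]
(25, -11, 22) [318. 234.]
knobtop [279. 271.] knob base [279. 243.] [   1.  -86. -152.]
```

Run:
```python
from h import *
p=get_image("scene"); q=proj(p,knob).astype(int); print(q)
c=p["frame"][q[1]-60:q[1]+60,q[0]-80:q[0]+80]; c1=cv2.resize(c,None,fx=4,fy=4,interpolation=2)
cv2.imwrite("pics/s2.png",c1)
```

```text
[259 234]
```

View pics/s2.png

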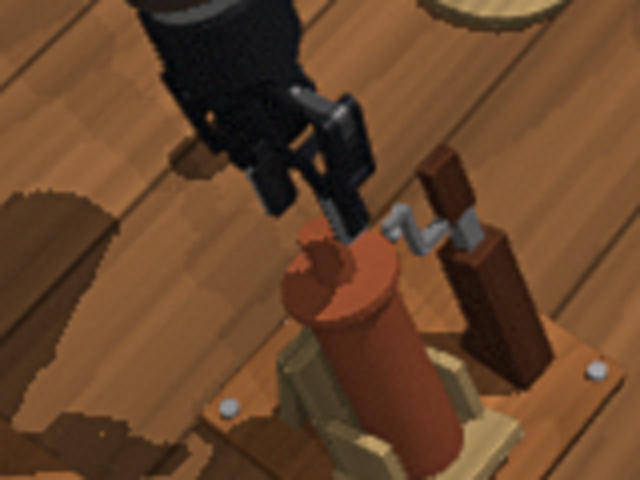

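Run:
```python
from h import *
s=st();p=get_image("scene");A=R.from_quat(s["ee_rot"]); q0=np.array([259-80,234-60])
for z in (22,14):
  for X in [(0,0,z),(26,0,z),(-26,0,z),(-26,11,z),(-26,-11,z),(-40,11,z),(-40,-11,z),(40,0,z)]: print(X,((proj(p,s["position"]+A.apply(X))-q0)*4).round())
p=get_image("wrist"); 
for X in [(26,y,z) for y in (-11,11) for z in (22,14,0)]: print(X,proj(p,s["position"]+A.apply(X)).round())
```

```text
(0, 0, 22) [338. 261.]
(26, 0, 22) [307. 249.]
(-26, 0, 22) [370. 273.]
(-26, 11, 22) [382. 260.]
(-26, -11, 22) [358. 287.]
(-40, 11, 22) [400. 267.]
(-40, -11, 22) [376. 294.]
(40, 0, 22) [290. 242.]
(0, 0, 14) [333. 251.]
(26, 0, 14) [302. 239.]
(-26, 0, 14) [366. 264.]
(-26, 11, 14) [378. 251.]
(-26, -11, 14) [353. 277.]
(-40, 11, 14) [396. 257.]
(-40, -11, 14) [371. 284.]
(40, 0, 14) [286. 233.]
(26, -11, 22) [320. 234.]
(26, -11, 14) [322. 239.]
(26, -11, 0) [325. 250.]
(26, 11, 22) [318. 266.]
(26, 11, 14) [320. 272.]
(26, 11, 0) [323. 285.]
```

Run:
```python
from h import *
s=st();p=get_image("wrist");A=R.from_quat(s["ee_rot"]); f=cv2.resize(p["frame"][200:350,180:380],None,fx=4,fy=4,interpolation=2)
for z,c in ((22,(0,255,0)),(10,(0,255,255)),(0,(255,255,0)),(-10,(255,0,255))):
  for sx in (-1,1):
    for y in (-11,11):
      u=(proj(p,s["position"]+A.apply((sx*25.8,y,z)))-[180,200])*4; cv2.circle(f,tuple(u.astype(int)),5,c,2)
cv2.imwrite("pics/w3.png",f)
p=get_image("top"); q=proj(p,knob).astype(int); c=cv2.resize(p["frame"][q[1]-50:q[1]+50,q[0]-65:q[0]+65],None,fx=5,fy=5,interpolation=2)
for z,cc in ((22,(0,255,0)),(0,(255,255,0))):
  for sx in (-1,1):
    for y in (-11,11):
      u=(proj(p,s["position"]+A.apply((sx*25.8,y,z)))-q+[65,50])*5; cv2.circle(c,tuple(u.astype(int)),5,cc,2)
cv2.imwrite("pics/t3.png",c)
```

```text
(no output)
```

View pics/w3.png

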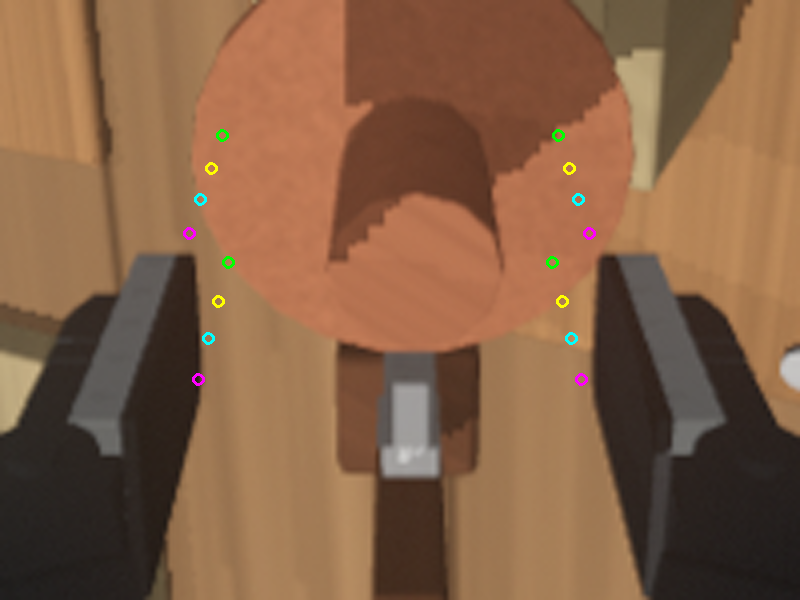

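View pics/t3.png

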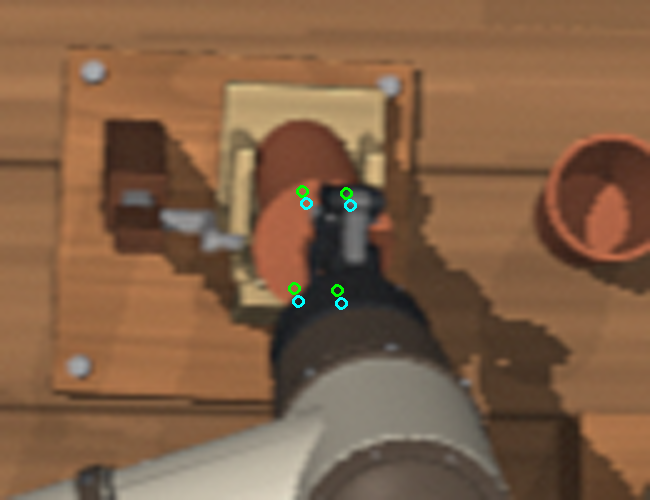

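Run:
```python
from h import *
s=st();show(s);A=R.from_quat(s["ee_rot"]); print(s["joints"].round(3))
w=get_image("wrist");sc=get_image("scene");tp=get_image("top")
q0=np.array([179,174]); f=cv2.resize(sc["frame"][205:245,230:290],None,fx=12,fy=12,interpolation=0); cv2.imwrite("pics/s3.png",f)
q=proj(tp,knob).astype(int); print("topq",q); cv2.imwrite("pics/t4.png",cv2.resize(tp["frame"][q[1]-25:q[1]+25,q[0]-35:q[0]+35],None,fx=10,fy=10,interpolation=0))
print((q-[35,25]))
```

```text
t 5.17 p [613.5 -69.7 206.2] F [-0.1 -0.4 -0.5] w 51.1
[[-0.905, 0.03, 0.425], [0.028, 1.0, -0.012], [-0.425, 0.001, -0.905]]
[ 0.192  0.191 -0.46   0.196 -0.499 -0.374]
topq [333 189]
[298 164]
```

View pics/s3.png

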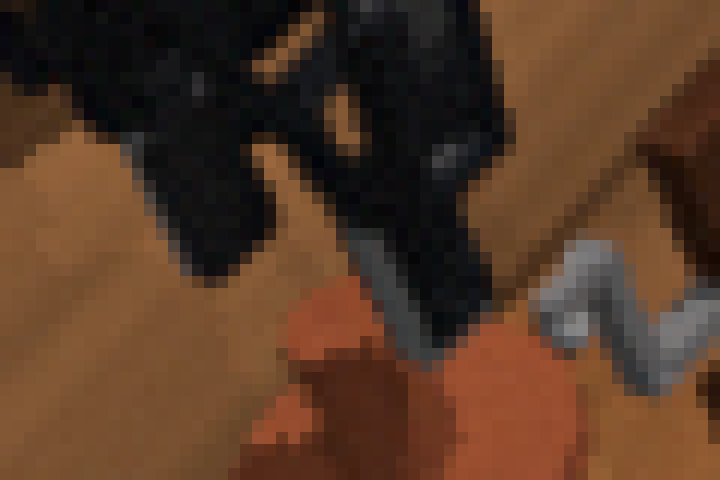

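View pics/t4.png

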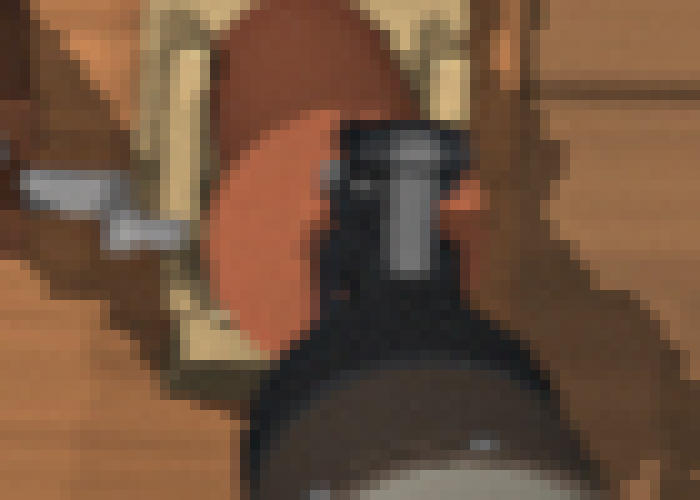

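```bash
cat >> h.py <<'E'
def ray(p,u,v):
    d=Rc(p)@np.array([(u-p["cx"])/p["fx"],(v-p["cy"])/p["fy"],1]); return np.asarray(p["origin"],float),d/np.linalg.norm(d)
def tri(*obs):
    Q=np.zeros((3,3));b=np.zeros(3)
    rs=[ray(*o) for o in obs]
    for o,d in rs:
        P=np.eye(3)-np.outer(d,d);Q+=P;b+=P@o
    X=np.linalg.solve(Q,b); return X,[np.linalg.norm(np.cross(X-o,d)).round(1) for o,d in rs]
E
python3 - <<'E'
from h import *
s=st();A=R.from_quat(s["ee_rot"]);w=get_image("wrist");sc=get_image("scene");tp=get_image("top")
for o in [((sc,264.6,234.6),(w,228.75,263.75)),((sc,266.3,235.5),(w,214.3,263.7)),((sc,266.3,235.5),(w,214.3,263.7),(tp,345,177))]:
    X,e=tri(*o); print(X.round(1),e,"tool frame",A.inv().apply(X-s["position"]).round(1))
# knob top check
print([ (l,[(np.round(q["xyz"],0),round(q["confidence"],2)) for q in nets.pinpoint(p,l)[:1]]) for p in (w,) for l in ("lid_knob","vase_mouth")], knob)
E
```

```text
[632.  -77.3 225. ] [np.float64(0.9), np.float64(0.9)] tool frame [-25.4  -6.8  -9.8]
[637.8 -78.6 229.3] [np.float64(0.6), np.float64(0.6)] tool frame [-32.6  -7.9 -11.1]
[638.2 -87.3 238.6] [np.float64(5.6), np.float64(7.4), np.float64(8.7)] tool frame [-37.1 -16.6 -19.3]
[('lid_knob', [(array([611., -74., 198.]), 0.89)]), ('vase_mouth', [])] [614.06010209 -71.0740976  201.90815697]
```

The reported tool pose and the pictures disagree. Triangulated, the fingertips sit about 10 mm behind the TCP, where nominal puts them 14–22 mm ahead of it. I'll descend a safe amount and look again.

apply_moves:
  steps:
    - {"hand":0.6,"xyz":[0,-0.1,0.4],"delta_rot":[0,0,0]}
    - {"hand":0.6,"xyz":[0,-0.1,0.8],"delta_rot":[0,0,0]}
    - {"hand":0.6,"xyz":[0,-0.1,0.8],"delta_rot":[0,0,0]}

```text
clock: 5.82
position: [616.4, -71.2, 196.3]
ee_rot: [0.015, 0.976, -0.003, 0.216]
contact_force: [0.8, 0.7, 0.2]
gripper_width: 51.1
```

Run:
```python
from h import *
s=st();show(s)
w=get_image("wrist");sc=get_image("scene")
a1=cv2.resize(w["frame"][210:330,190:370],(540,360),interpolation=2);a2=cv2.resize(sc["frame"][200:260,220:300],(480,360),interpolation=0)
cv2.imwrite("pics/c4.png",np.hstack([a1,a2])[:, :800])
```

```text
t 5.82 p [616.4 -71.2 196.3] F [0.8 0.7 0.2] w 51.1
[[-0.907, 0.031, 0.421], [0.028, 1.0, -0.013], [-0.421, -0.0, -0.907]]
```

View pics/c4.png

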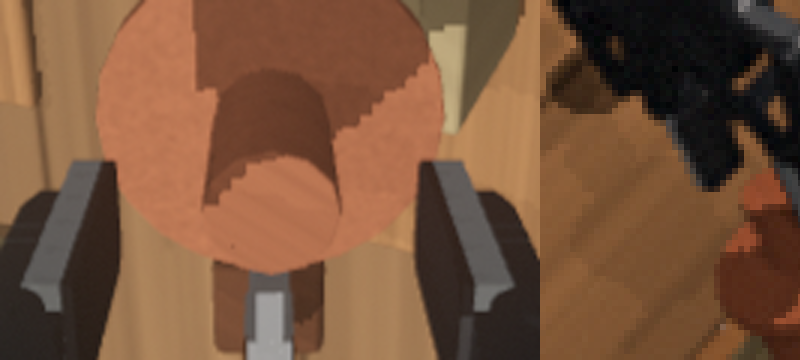

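apply_moves:
  steps:
    - {"hand":0.6,"xyz":[0,0,0.5],"delta_rot":[0,0,0]}
    - {"hand":0.6,"xyz":[0,0,1.0],"delta_rot":[0,0,0]}
    - {"hand":0.6,"xyz":[0,0,1.5],"delta_rot":[0,0,0]}
    - {"hand":0.6,"xyz":[0,0,1.5],"delta_rot":[0,0,0]}

```text
clock: 6.25
position: [622.7, -71.3, 182.4]
ee_rot: [0.015, 0.976, -0.003, 0.215]
contact_force: [0.1, -0.7, -0.6]
gripper_width: 51.3
```

Run:
```python
from h import *
s=st();show(s)
w=get_image("wrist");sc=get_image("scene")
a1=cv2.resize(w["frame"][210:330,190:370],(480,320),interpolation=2);a2=cv2.resize(sc["frame"][205:261,225:281],(320,320),interpolation=0)
cv2.imwrite("pics/c5.png",np.hstack([a1,a2]))
```

```text
t 6.25 p [622.7 -71.3 182.4] F [ 0.1 -0.7 -0.6] w 51.3
[[-0.907, 0.031, 0.42], [0.028, 1.0, -0.013], [-0.421, -0.0, -0.907]]
```

View pics/c5.png

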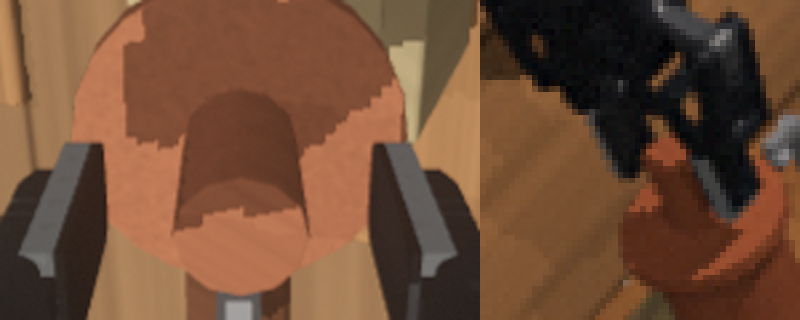

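apply_moves:
  steps:
    - {"hand":0.6,"xyz":[0,0,0.6],"delta_rot":[0,0,0]}
    - {"hand":0.6,"xyz":[0,0,1.1],"delta_rot":[0,0,0]}
    - {"hand":0.6,"xyz":[0,0,1.1],"delta_rot":[0,0,0]}

```text
clock: 6.6
position: [627.4, -71.4, 172.7]
ee_rot: [0.015, 0.976, -0.003, 0.216]
contact_force: [0.2, 0.5, -0.7]
gripper_width: 51.0
```

Run:
```python
from h import *
s=st();show(s)
w=get_image("wrist");sc=get_image("scene")
a1=cv2.resize(w["frame"][210:330,190:370],(480,320),interpolation=2);a2=cv2.resize(sc["frame"][205:261,225:281],(320,320),interpolation=0)
cv2.imwrite("pics/c6.png",np.hstack([a1,a2]))
```

```text
t 6.6 p [627.4 -71.4 172.7] F [ 0.2  0.5 -0.7] w 51.0
[[-0.907, 0.031, 0.421], [0.028, 1.0, -0.013], [-0.421, -0.0, -0.907]]
```

View pics/c6.png

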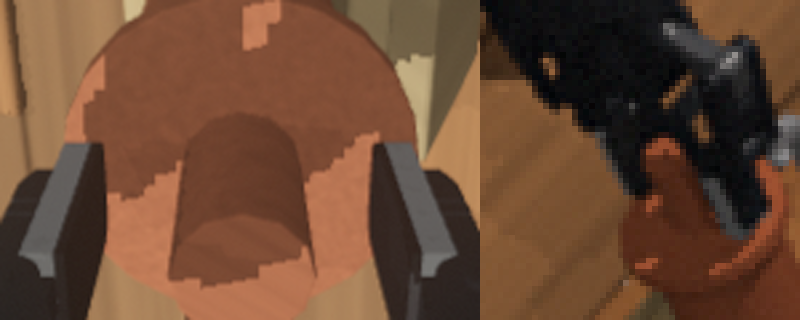

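apply_moves:
  steps:
    - {"hand":0.25,"xyz":[0,0,0],"delta_rot":[0,0,0]}
    - {"hand":0.2,"xyz":[0,0,0],"delta_rot":[0,0,0]}
    - {"hand":0.15,"xyz":[0,0,0],"delta_rot":[0,0,0]}
    - {"hand":0.0,"xyz":[0,0,0],"delta_rot":[0,0,0]}
    - {"hand":0.0,"xyz":[0,0,0],"delta_rot":[0,0,0]}
    - {"hand":0.0,"xyz":[0,0,0],"delta_rot":[0,0,0]}

```text
clock: 7.2
position: [627.6, -71.4, 174.5]
ee_rot: [0.015, 0.976, -0.003, 0.217]
contact_force: [-2.8, -0.1, 3.5]
gripper_width: 21.9
```

Run:
```python
from h import *
s=st();show(s)
w=get_image("wrist");sc=get_image("scene")
a1=cv2.resize(w["frame"][210:330,190:370],(480,320),interpolation=2);a2=cv2.resize(sc["frame"][205:261,225:281],(320,320),interpolation=0)
cv2.imwrite("pics/c7.png",np.hstack([a1,a2]))
```

```text
t 7.2 p [627.6 -71.4 174.5] F [-2.8 -0.1  3.5] w 21.9
[[-0.906, 0.031, 0.423], [0.028, 1.0, -0.013], [-0.423, 0.0, -0.906]]
```

View pics/c7.png

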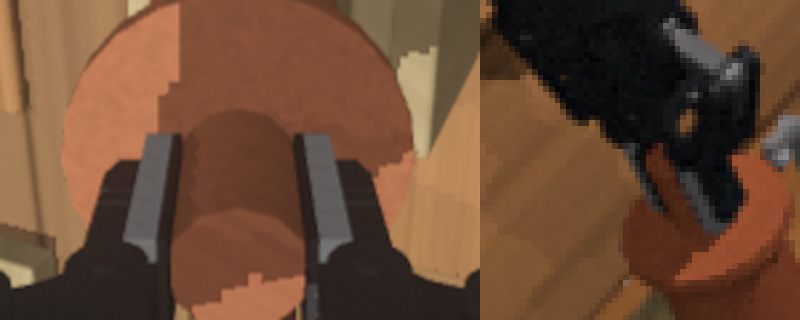

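Run:
```python
from h import *
s=st();show(s); d=s["position"]-mouth
print("k",a@d,"x",vx@d,"y",vy@d)
```

```text
t 7.3 p [627.6 -71.4 174.5] F [-2.5  0.7  3.8] w 21.3
[[-0.906, 0.031, 0.423], [0.028, 1.0, -0.013], [-0.423, 0.0, -0.906]]
k 2.394371209980466 x 0.7086225203450809 y 0.13766355244729436
```

apply_moves:
  steps:
    - {"hand":0,"xyz":[0,0,-0.5],"delta_rot":[0,0,0]}
    - {"hand":0,"xyz":[0,0,-1],"delta_rot":[0,0,0]}
    - {"hand":0,"xyz":[0,0,-2],"delta_rot":[0,0,0]}
    - {"hand":0,"xyz":[0,0,-4],"delta_rot":[0,0,0]}
    - {"hand":0,"xyz":[0,0,-6],"delta_rot":[0,0,0]}
    - {"hand":0,"xyz":[0,0,-8],"delta_rot":[0,0,0]}
    - {"hand":0,"xyz":[0,0,-10],"delta_rot":[0,0,0]}
    - {"hand":0,"xyz":[0,0,-12],"delta_rot":[0,0,0]}
    - {"hand":0,"xyz":[0,0,-12],"delta_rot":[0,0,0]}

```text
clock: 8.05
position: [577.7, -69.6, 288.6]
ee_rot: [0.015, 0.975, -0.003, 0.221]
contact_force: [0.2, -0.4, -0.7]
gripper_width: 21.7
```

Run:
```python
from h import *
s=st();show(s)
w=get_image("wrist");sc=get_image("scene")
a1=cv2.resize(w["frame"][190:350,160:400],(480,320),interpolation=2);a2=cv2.resize(sc["frame"][165:261,210:306],(320,320),interpolation=0)
cv2.imwrite("pics/c8.png",np.hstack([a1,a2]))
h=np.radians(-142); x=np.array([np.cos(h),np.sin(h),0]);z=np.array([0,0,-1.]);M=np.column_stack([x,np.cross(z,x),z])
goal([481,313,170],M,s)
```

```text
t 8.05 p [577.7 -69.6 288.6] F [ 0.2 -0.4 -0.7] w 21.7
[[-0.902, 0.03, 0.431], [0.027, 1.0, -0.012], [-0.431, 0.001, -0.902]]
xyz [14.87 37.94  6.09] rot [-0.153  0.428 -0.681] rows 9.9
```

View pics/c8.png

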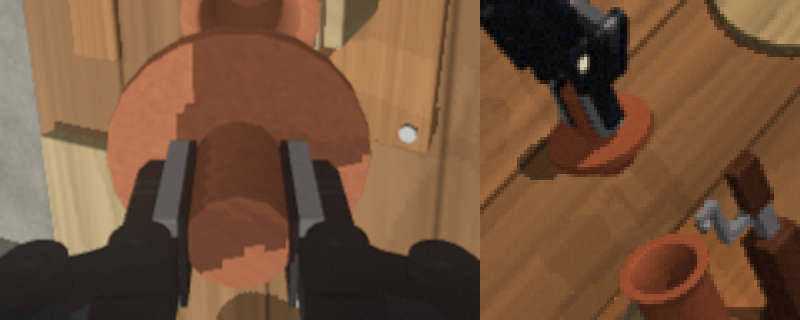

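Run:
```python
from h import *
p=get_image("top"); print(hit(p,191.1,243.5,14)); s=st(); show(s)
p=get_image("scene"); print(hit(p,302.3,160.5,14))
h=np.radians(-142); x=np.array([np.cos(h),np.sin(h),0]);z=np.array([0,0,-1.]);M=np.column_stack([x,np.cross(z,x),z])
goal([480,313,90],M,s)
```

```text
[479.77462999 310.29315577  14.        ]
t 8.2 p [576.4 -69.7 282.4] F [-0.1  0.1 -2.3] w 21.5
[[-0.906, 0.031, 0.422], [0.028, 1.0, -0.012], [-0.422, 0.001, -0.906]]
[485.43871594 303.05601653  14.        ]
xyz [17.94 37.95 12.89] rot [-0.151  0.418 -0.683] rows 10.5
```

apply_moves:
  steps:
    - {"hand":0,"xyz":[17.9,37.9,12.9],"delta_rot":[-0.151,0.418,-0.683]}
    - {"hand":0,"xyz":[17.9,37.9,12.9],"delta_rot":[-0.151,0.418,-0.683]}
    - {"hand":0,"xyz":[17.9,37.9,12.9],"delta_rot":[-0.151,0.418,-0.683]}
    - {"hand":0,"xyz":[17.9,37.9,12.9],"delta_rot":[-0.151,0.418,-0.683]}
    - {"hand":0,"xyz":[17.9,37.9,12.9],"delta_rot":[-0.151,0.418,-0.683]}
    - {"hand":0,"xyz":[17.9,37.9,12.9],"delta_rot":[-0.151,0.418,-0.683]}
    - {"hand":0,"xyz":[17.9,37.9,12.9],"delta_rot":[-0.151,0.418,-0.683]}
    - {"hand":0,"xyz":[17.9,37.9,12.9],"delta_rot":[-0.151,0.418,-0.683]}
    - {"hand":0,"xyz":[17.9,37.9,12.9],"delta_rot":[-0.151,0.418,-0.683]}
    - {"hand":0,"xyz":[17.9,37.9,12.9],"delta_rot":[-0.151,0.418,-0.683]}
    - {"hand":0,"xyz":[17.9,37.9,12.9],"delta_rot":[-0.151,0.418,-0.683]}
    - {"hand":0,"xyz":[17.9,37.9,12.9],"delta_rot":[-0.151,0.418,-0.683]}

```text
clock: 9.25
position: [478.8, 314.8, 85.7]
ee_rot: [-0.328, 0.945, -0.002, -0.002]
contact_force: [-0.7, -0.7, -1.3]
gripper_width: 21.6
```

```bash
cat >> h.py <<'E'
def down(deg):
    h=np.radians(deg); x=np.array([np.cos(h),np.sin(h),0]);z=np.array([0,0,-1.]); return np.column_stack([x,np.cross(z,x),z])
E
python3 - <<'E'
from h import *
s=st();show(s);goal([480,312,90],down(-142),s)
w=get_image("wrist");sc=get_image("scene");tp=get_image("top")
for p in (sc,tp): print([(l,[(np.round(q["xyz"],0),round(q["confidence"],2)) for q in nets.pinpoint(p,l)[:2]]) for l in ("lid","lid_center")])
X=np.array([480,312,90]); 
def crop(p,h=48):
    q=proj(p,X).astype(int); return cv2.resize(p["frame"][max(0,q[1]-h):q[1]+h,max(0,q[0]-h):q[0]+h],(260,260),interpolation=2)
cv2.imwrite("pics/c9.png",np.hstack([cv2.resize(w["frame"],(280,260)),crop(sc),crop(tp)]))
E
```

```text
t 9.25 p [478.8 314.8  85.7] F [-0.7 -0.7 -1.3] w 21.6
[[-0.785, -0.619, -0.004], [-0.619, 0.785, -0.005], [0.006, -0.001, -1.0]]
xyz [ 0.08 -0.3  -0.42] rot [-0.001 -0.006  0.005] rows 0.1
[('lid', [(array([477., 313.,  63.]), 0.55)]), ('lid_center', [(array([481., 316.,  98.]), 0.69), (array([482., 311.,  -3.]), 0.64)])]
[('lid', [(array([477., 311.,  60.]), 0.48)]), ('lid_center', [(array([481., 313.,  98.]), 0.51), (array([ 500., -278.,   12.]), 0.5)])]
```

View pics/c9.png

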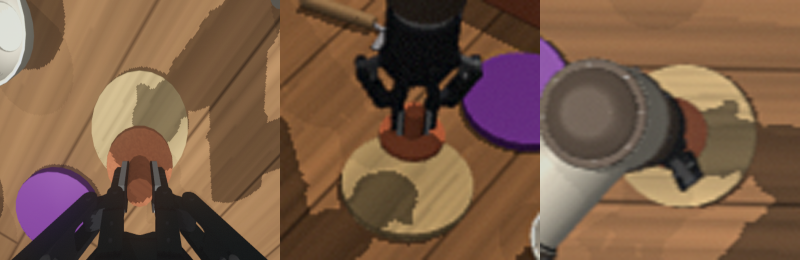

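apply_moves:
  steps:
    - {"hand":0,"xyz":[0.1,-0.2,2.5],"delta_rot":[0,-0.006,0]}
    - {"hand":0,"xyz":[0.1,-0.2,3.8],"delta_rot":[0,-0.006,0]}
    - {"hand":0,"xyz":[0.1,-0.2,4.3],"delta_rot":[0,-0.006,0]}
    - {"hand":0,"xyz":[0.1,-0.2,4.5],"delta_rot":[0,-0.006,0]}
    - {"hand":0,"xyz":[0.1,-0.2,4.6],"delta_rot":[0,-0.006,0]}
    - {"hand":0,"xyz":[0.1,-0.2,4.6],"delta_rot":[0,-0.006,0]}

```text
clock: 10.1
position: [482.1, 310.4, 45.1]
ee_rot: [-0.326, 0.945, 0.001, 0.004]
contact_force: [0.1, -0.5, -1.0]
gripper_width: 22.0
```

Run:
```python
from h import *
s=st();show(s);goal([480,312,36.4],down(-142),s)
```

```text
t 10.1 p [482.1 310.4  45.1] F [ 0.1 -0.5 -1. ] w 22.0
[[-0.788, -0.616, 0.007], [-0.616, 0.788, 0.005], [-0.008, -0.001, -1.0]]
xyz [0.07 0.25 0.87] rot [-0.001  0.008  0.   ] rows 0.2
```

apply_moves:
  steps:
    - {"hand":0,"xyz":[0,0,0.3],"delta_rot":[0,0.004,0]}
    - {"hand":0,"xyz":[0,0,0.6],"delta_rot":[0,0.004,0]}
    - {"hand":0,"xyz":[0,0,0.7],"delta_rot":[0,0.004,0]}
    - {"hand":0,"xyz":[0,0,0.7],"delta_rot":[0,0.004,0]}

```text
clock: 10.43
position: [481.3, 310.1, 37.1]
ee_rot: [-0.326, 0.945, 0.0, 0.001]
contact_force: [-0.4, 0.3, -1.4]
gripper_width: 21.4
```

Run:
```python
from h import *
s=st();show(s);goal([480,312,36.4],down(-142),s)
X=np.array([480,312,40.])
w=get_image("wrist");sc=get_image("scene");tp=get_image("top");
for i in range(2):
  s=st();show(s)
def crop(p,h=48):
    q=proj(p,X).astype(int); return cv2.resize(p["frame"][max(0,q[1]-h):q[1]+h,max(0,q[0]-h):q[0]+h],(380,380),interpolation=2)
cv2.imwrite("pics/c10.png",np.hstack([crop(sc,36),crop(tp)]))
```

```text
t 10.43 p [481.3 310.1  37.1] F [-0.4  0.3 -1.4] w 21.4
[[-0.788, -0.616, 0.002], [-0.616, 0.788, 0.001], [-0.002, -0.001, -1.0]]
xyz [-0.02  0.23  0.07] rot [-0.001  0.002  0.   ] rows 0.1
t 10.58 p [481.5 310.2  37.4] F [ 0.9  0.3 -1.8] w 21.3
[[-0.788, -0.616, 0.003], [-0.616, 0.788, 0.001], [-0.003, -0.001, -1.0]]
t 10.58 p [481.5 310.2  37.4] F [ 0.9  0.3 -1.8] w 21.3
[[-0.788, -0.616, 0.003], [-0.616, 0.788, 0.001], [-0.003, -0.001, -1.0]]
```

View pics/c10.png

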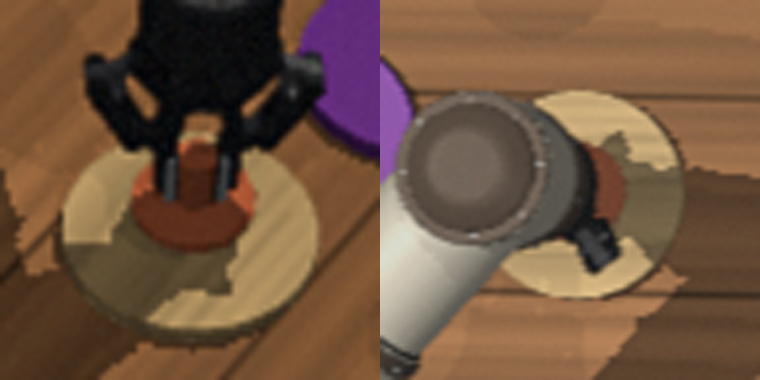

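apply_moves:
  steps:
    - {"hand":0,"xyz":[0,0,0.05],"delta_rot":[0,0.002,0]}
    - {"hand":0,"xyz":[0,0,0.1],"delta_rot":[0,0.002,0]}
    - {"hand":0,"xyz":[0,0,0.1],"delta_rot":[0,0.002,0]}

```text
clock: 10.83
position: [481.4, 310.2, 36.2]
ee_rot: [-0.326, 0.945, -0.0, 0.0]
contact_force: [-0.3, -0.0, -0.6]
gripper_width: 21.5
```

apply_moves:
  steps:
    - {"hand":0,"xyz":[0,0,0.05],"delta_rot":[0,0,0]}
    - {"hand":0,"xyz":[0,0,0.1],"delta_rot":[0,0,0]}
    - {"hand":0,"xyz":[0,0,0.1],"delta_rot":[0,0,0]}

```text
clock: 11.08
position: [481.5, 310.2, 36.1]
ee_rot: [-0.326, 0.945, -0.0, 0.001]
contact_force: [-1.4, -0.9, 4.2]
gripper_width: 21.6
```

apply_moves:
  steps:
    - {"hand":0.3,"xyz":[0,0,0],"delta_rot":[0,0,0]}
    - {"hand":0.4,"xyz":[0,0,0],"delta_rot":[0,0,0]}
    - {"hand":0.55,"xyz":[0,0,0],"delta_rot":[0,0,0]}
    - {"hand":0.6,"xyz":[0,0,0],"delta_rot":[0,0,0]}
    - {"hand":0.6,"xyz":[0,0,-1],"delta_rot":[0,0,0]}
    - {"hand":0.6,"xyz":[0,0,-3],"delta_rot":[0,0,0]}
    - {"hand":0.6,"xyz":[0,0,-6],"delta_rot":[0,0,0]}
    - {"hand":0.6,"xyz":[0,0,-10],"delta_rot":[0,0,0]}
    - {"hand":0.6,"xyz":[0,0,-14],"delta_rot":[0,0,0]}
    - {"hand":0.6,"xyz":[0,0,-18],"delta_rot":[0,0,0]}
    - {"hand":0.6,"xyz":[0,0,-22],"delta_rot":[0,0,0]}
    - {"hand":0.6,"xyz":[0,0,-26],"delta_rot":[0,0,0]}

```text
clock: 12.08
position: [480.8, 309.6, 298.4]
ee_rot: [-0.326, 0.945, 0.0, 0.001]
contact_force: [1.0, 0.6, -0.5]
gripper_width: 51.6
```

Run:
```python
from h import *
s=st();show(s); A=R.from_quat(s["ee_rot"])
X=np.array([480,312,40.])
w=get_image("wrist");sc=get_image("scene")
print([(l,[(np.round(q["xyz"],0),round(q["confidence"],2)) for q in nets.pinpoint(sc,l)[:2]]) for l in ("lid","lid_knob","rod_flange","rod_foot","holder","rod_center")])
q=proj(sc,X).astype(int);h=36
cv2.imwrite("pics/c11.png",np.hstack([cv2.resize(w["frame"],(440,330)),cv2.resize(sc["frame"][q[1]-h:q[1]+h,q[0]-h:q[0]+h],(330,330))]))
# rod location from top outline
tp=get_image("top")
for l in ("rod_flange","rod_foot","holder","rod_center","rod"): print(l,[(np.round(q["xyz"],0),round(q["confidence"],2)) for q in nets.pinpoint(tp,l)[:2]])
cv2.imwrite("pics/t11.png",cv2.resize(tp["frame"][205:275,365:470],None,fx=7,fy=7,interpolation=2))
cv2.imwrite("pics/s11.png",cv2.resize(sc["frame"][255:345,130:215],None,fx=6,fy=6,interpolation=2))
```

```text
t 12.08 p [480.8 309.6 298.4] F [ 1.   0.6 -0.5] w 51.6
[[-0.788, -0.616, 0.002], [-0.616, 0.788, 0.001], [-0.002, -0.001, -1.0]]
[('lid', [(array([481., 311.,  11.]), 0.85)]), ('lid_knob', [(array([480., 308.,  68.]), 0.83)]), ('rod_flange', [(array([ 499., -277.,  152.]), 0.95), (array([ 532., -382.,  136.]), 0.91)]), ('rod_foot', [(array([ 529., -379.,   -1.]), 0.7), (array([ 499., -278.,  117.]), 0.55)]), ('holder', [(array([ 496., -280.,   -2.]), 0.77)]), ('rod_center', [(array([ 525., -381.,  103.]), 0.67), (array([ 500., -277.,  116.]), 0.57)])]
rod_flange [(array([ 500., -281.,  157.]), 0.86), (array([ 530., -386.,  138.]), 0.57)]
rod_foot [(array([ 504., -275.,   18.]), 0.81), (array([ 529., -385.,   -4.]), 0.69)]
holder [(array([ 498., -280.,    3.]), 0.93), (array([479., 309.,  47.]), 0.26)]
rod_center [(array([ 530., -378.,  100.]), 0.85), (array([692., -76.,  36.]), 0.72)]
rod [(array([ 531., -384.,    0.]), 0.94), (array([ 502., -275.,   14.]), 0.65)]
```

View pics/c11.png

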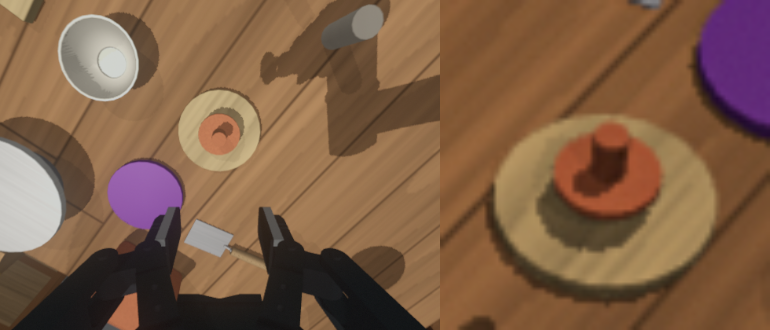

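View pics/t11.png

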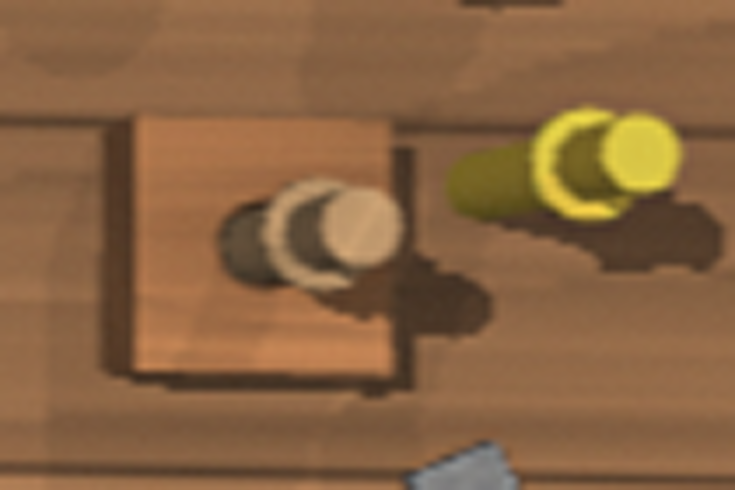

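View pics/s11.png

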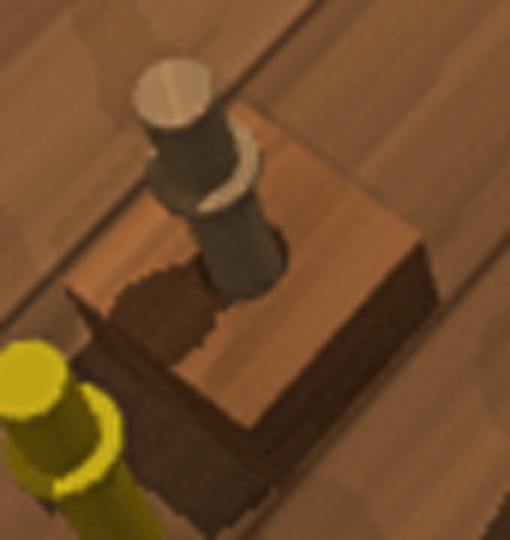

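Run:
```python
from h import *
tp=get_image("top");sc=get_image("scene")
print("top z215",hit(tp,416.9,237.6,215),"scene",hit(sc,158.8,270.8,215))
print("flange top c",hit(tp,365+323/7,205+234/7,157), "tri",tri((tp,416.9,237.6),(sc,158.8,270.8)))
# hole center in top: 
for C in [(135,118),(390,118),(390,373),(135,373)]: print(hit(tp,365+C[0]/7,205+C[1]/7,70).round(1))
goal([500,-278,290],down(160))
```

```text
top z215 [ 496.99536976 -277.72353441  215.        ] scene [ 502.97666157 -278.20330256  215.        ]
flange top c [ 497.71004627 -278.36807338  157.        ] tri (array([ 498.52878643, -277.94330588,  208.94020856]), [np.float64(1.8), np.float64(1.8)])
[ 546.5 -226.9   70. ]
[ 548.3 -327.3   70. ]
[ 448.3 -326.8   70. ]
[ 446.6 -227.    70. ]
xyz [ 34.75 -47.49   0.54] rot [-1.000e-03  1.000e-03  1.013e+00] rows 14.1
```

apply_moves:
  steps:
    - {"hand":0.6,"xyz":[34.8,-47.5,0.5],"delta_rot":[0,0,1.013]}
    - {"hand":0.6,"xyz":[34.8,-47.5,0.5],"delta_rot":[0,0,1.013]}
    - {"hand":0.6,"xyz":[34.8,-47.5,0.5],"delta_rot":[0,0,1.013]}
    - {"hand":0.6,"xyz":[34.8,-47.5,0.5],"delta_rot":[0,0,1.013]}
    - {"hand":0.6,"xyz":[34.8,-47.5,0.5],"delta_rot":[0,0,1.013]}
    - {"hand":0.6,"xyz":[34.8,-47.5,0.5],"delta_rot":[0,0,1.013]}
    - {"hand":0.6,"xyz":[34.8,-47.5,0.5],"delta_rot":[0,0,1.013]}
    - {"hand":0.6,"xyz":[34.8,-47.5,0.5],"delta_rot":[0,0,1.013]}
    - {"hand":0.6,"xyz":[34.8,-47.5,0.5],"delta_rot":[0,0,1.013]}
    - {"hand":0.6,"xyz":[34.8,-47.5,0.5],"delta_rot":[0,0,1.013]}
    - {"hand":0.6,"xyz":[34.8,-47.5,0.5],"delta_rot":[0,0,1.013]}
    - {"hand":0.6,"xyz":[34.8,-47.5,0.5],"delta_rot":[0,0,1.013]}

```text
clock: 13.88
position: [496.5, -191.6, 291.5]
ee_rot: [0.174, 0.985, 0.0, 0.001]
contact_force: [1.3, 0.4, 0.2]
gripper_width: 51.1
```

Run:
```python
from h import *
s=st();show(s);goal([498,-278,290],down(160),s)
```

```text
t 13.88 p [ 496.5 -191.6  291.5] F [1.3 0.4 0.2] w 51.1
[[-0.94, 0.342, 0.002], [0.342, 0.94, -0.0], [-0.002, 0.0, -1.0]]
xyz [-3.09 -8.07  0.15] rot [ 0.     0.002 -0.   ] rows 2.1
```

apply_moves:
  steps:
    - {"hand":0.6,"xyz":[-3.1,-8.1,0.2],"delta_rot":[0,0,0]}
    - {"hand":0.6,"xyz":[-3.1,-8.1,0.2],"delta_rot":[0,0,0]}
    - {"hand":0.6,"xyz":[-3.1,-8.1,0.2],"delta_rot":[0,0,0]}
    - {"hand":0.6,"xyz":[-3.1,-8.1,0.2],"delta_rot":[0,0,0]}
    - {"hand":0.6,"xyz":[-3.1,-8.1,0.2],"delta_rot":[0,0,0]}

```text
clock: 14.3
position: [498.1, -276.4, 288.8]
ee_rot: [0.174, 0.985, 0.0, 0.0]
contact_force: [-0.4, 0.1, 0.8]
gripper_width: 51.3
```

Run:
```python
from h import *
s=st();show(s);A=R.from_quat(s["ee_rot"])
w=get_image("wrist"); f=w["frame"].copy()
for l in ("rod_flange","rod_center","holder"): print(l,[(np.round(q["xyz"],0),round(q["confidence"],2)) for q in nets.pinpoint(w,l)[:2]])
t=np.linspace(0,6.3,40)
for r,z in ((14,215),(21,159),(17.5,70)):
    pts=np.array([proj(w,[498+r*np.cos(x),-278+r*np.sin(x),z]) for x in t]).astype(int); cv2.polylines(f,[pts],True,(255,255,0),1)
cv2.imwrite("pics/w12.png",f)
s=st();show(s);goal([498,-278,160],down(160),s)
```

```text
t 14.3 p [ 498.1 -276.4  288.8] F [-0.4  0.1  0.8] w 51.3
[[-0.939, 0.343, 0.0], [0.343, 0.939, 0.0], [-0.0, 0.0, -1.0]]
rod_flange [(array([ 500., -276.,  155.]), 0.9), (array([ 526., -383.,  141.]), 0.84)]
rod_center [(array([ 500., -279.,  115.]), 0.73), (array([ 531., -380.,   97.]), 0.68)]
holder [(array([ 498., -275.,   -0.]), 0.89)]
t 14.5 p [ 498.6 -274.9  289.6] F [-0.3 -0.2 -0.7] w 51.3
[[-0.94, 0.34, 0.002], [0.34, 0.94, -0.0], [-0.002, 0.0, -1.0]]
xyz [-0.03 -0.31 12.96] rot [0.    0.002 0.002] rows 3.1
```

View pics/w12.png

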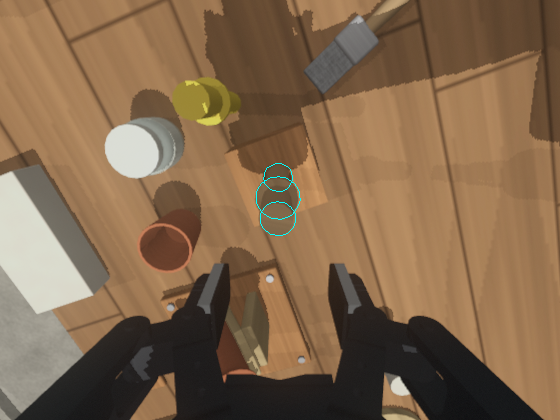

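Run:
```python
from h import *
w=get_image("wrist"); f=cv2.resize(w["frame"][120:260,210:350],None,fx=4,fy=4,interpolation=2); cv2.imwrite("pics/w13.png",cv2.convertScaleAbs(f,alpha=1.8))
for r,z in ((14,215),(21,159),(17.5,70)): print((proj(w,[498,-278,z])-[210,120])*4)
```

```text
[272.10960871 387.29210994]
[272.92119214 306.75795718]
[273.7431451  225.19482593]
```

View pics/w13.png

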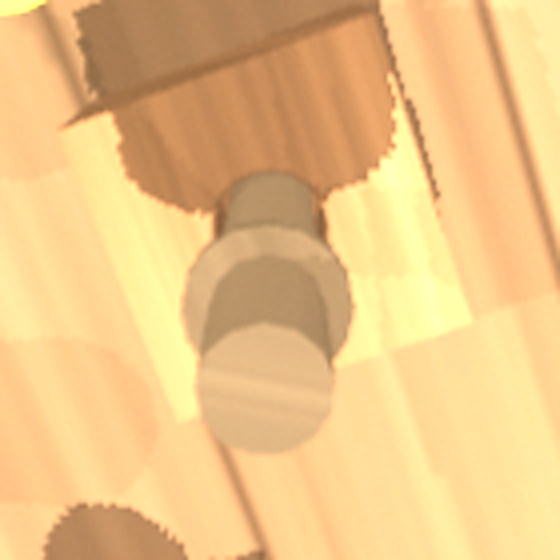

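apply_moves:
  steps:
    - {"hand":0.6,"xyz":[-0.1,-0.25,4],"delta_rot":[0,0,0]}
    - {"hand":0.6,"xyz":[-0.1,-0.25,8],"delta_rot":[0,0,0]}
    - {"hand":0.6,"xyz":[-0.1,-0.25,10],"delta_rot":[0,0,0]}
    - {"hand":0.6,"xyz":[-0.1,-0.25,11.5],"delta_rot":[0,0,0]}
    - {"hand":0.6,"xyz":[-0.1,-0.25,12],"delta_rot":[0,0,0]}
    - {"hand":0.6,"xyz":[-0.1,-0.25,12],"delta_rot":[0,0,0]}

```text
clock: 15.05
position: [498.1, -278.1, 168.1]
ee_rot: [0.173, 0.985, 0.0, -0.001]
contact_force: [0.7, -0.2, 0.8]
gripper_width: 50.9
```

Run:
```python
from h import *
s=st();show(s);goal([499,-278.3,160],down(160),s)
w=get_image("wrist");sc=get_image("scene")
a1=cv2.resize(w["frame"][190:350,160:400],(480,320),interpolation=2);q=proj(sc,[499,-278,180]).astype(int);a2=cv2.resize(sc["frame"][q[1]-40:q[1]+40,q[0]-40:q[0]+40],(320,320),interpolation=0)
cv2.imwrite("pics/c14.png",np.hstack([a1,a2]))
```

```text
t 15.05 p [ 498.1 -278.1  168.1] F [ 0.7 -0.2  0.8] w 50.9
[[-0.94, 0.341, -0.002], [0.341, 0.94, 0.0], [0.002, -0.0, -1.0]]
xyz [-0.09  0.01  0.81] rot [-0.    -0.002  0.001] rows 0.2
```

View pics/c14.png

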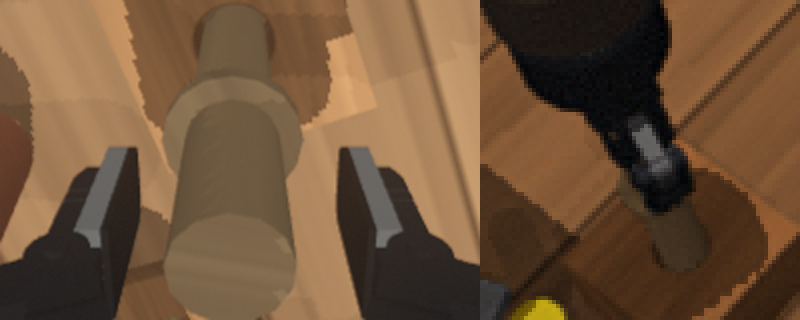

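apply_moves:
  steps:
    - {"hand":0.6,"xyz":[-0.1,0,0.5],"delta_rot":[0,-0.002,0]}
    - {"hand":0.6,"xyz":[-0.1,0,1.0],"delta_rot":[0,-0.002,0]}
    - {"hand":0.3,"xyz":[-0.1,0,1.0],"delta_rot":[0,-0.002,0]}
    - {"hand":0.2,"xyz":[-0.1,0,1.0],"delta_rot":[0,-0.002,0]}
    - {"hand":0.0,"xyz":[-0.1,0,1.0],"delta_rot":[0,-0.002,0]}
    - {"hand":0.0,"xyz":[-0.1,0,1.0],"delta_rot":[0,-0.002,0]}
    - {"hand":0.0,"xyz":[-0.1,0,1.0],"delta_rot":[0,-0.002,0]}

```text
clock: 15.73
position: [499.5, -279.4, 159.4]
ee_rot: [0.174, 0.985, -0.0, 0.002]
contact_force: [0.9, -0.4, -0.6]
gripper_width: 26.6
```

Run:
```python
from h import *
s=st();show(s)
w=get_image("wrist");sc=get_image("scene")
a1=cv2.resize(w["frame"][190:350,160:400],(480,320),interpolation=2);q=proj(sc,[499,-278,180]).astype(int);a2=cv2.resize(sc["frame"][q[1]-40:q[1]+40,q[0]-40:q[0]+40],(320,320),interpolation=0)
cv2.imwrite("pics/c15.png",np.hstack([a1,a2]))
show()
```

```text
t 15.73 p [ 499.5 -279.4  159.4] F [ 0.9 -0.4 -0.6] w 26.6
[[-0.94, 0.342, 0.003], [0.342, 0.94, -0.001], [-0.003, 0.0, -1.0]]
t 15.83 p [ 499.5 -279.4  159.4] F [ 0.5 -0.5  0.9] w 26.8
[[-0.94, 0.342, 0.003], [0.342, 0.94, -0.001], [-0.003, 0.0, -1.0]]
```

View pics/c15.png

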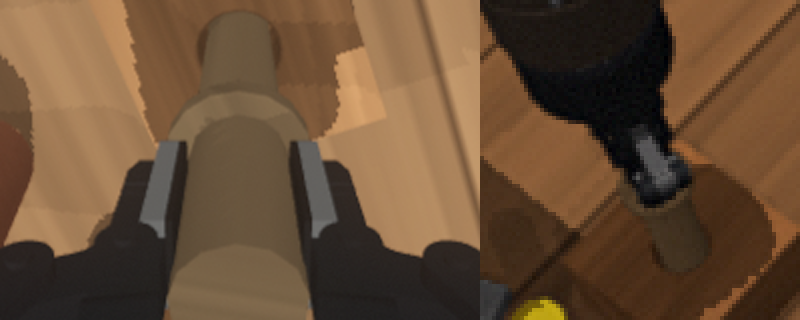

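apply_moves:
  steps:
    - {"hand":0,"xyz":[0,0,-0.5],"delta_rot":[0,0,0]}
    - {"hand":0,"xyz":[0,0,-1.5],"delta_rot":[0,0,0]}
    - {"hand":0,"xyz":[0,0,-3],"delta_rot":[0,0,0]}
    - {"hand":0,"xyz":[0,0,-5],"delta_rot":[0,0,0]}
    - {"hand":0,"xyz":[0,0,-8],"delta_rot":[0,0,0]}
    - {"hand":0,"xyz":[0,0,-11],"delta_rot":[0,0,0]}
    - {"hand":0,"xyz":[0,0,-14],"delta_rot":[0,0,0]}
    - {"hand":0,"xyz":[0,0,-17],"delta_rot":[0,0,0]}
    - {"hand":0,"xyz":[0,0,-18],"delta_rot":[0,0,0]}

```text
clock: 16.58
position: [500.1, -280.2, 345.6]
ee_rot: [0.174, 0.985, -0.002, 0.006]
contact_force: [0.5, -0.7, -0.3]
gripper_width: 26.7
```

Run:
```python
from h import *
s=st();show(s); goal(mouth+184.4*a,Mv,s)
sc=get_image("scene"); q=proj(sc,s["position"]-[0,0,60]).astype(int);a2=cv2.resize(sc["frame"][q[1]-60:q[1]+60,q[0]-60:q[0]+60],(480,480),interpolation=2); cv2.imwrite("pics/s16.png",a2)
```

```text
t 16.58 p [ 500.1 -280.2  345.6] F [ 0.5 -0.7 -0.3] w 26.7
[[-0.94, 0.342, 0.012], [0.342, 0.94, -0.005], [-0.013, -0.001, -1.0]]
xyz [ 2.53 21.54  0.6 ] rot [-0.072 -0.42  -0.313] rows 5.2
```

View pics/s16.png

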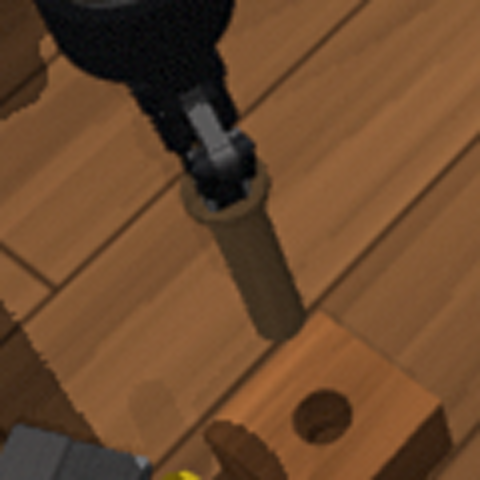

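Run:
```python
from h import *
s=st();show(s); goal(mouth+199.4*a,Mv,s)
```

```text
t 16.63 p [ 500.4 -280.1  345.4] F [ 1.  -0.5  1.5] w 26.2
[[-0.94, 0.342, 0.012], [0.342, 0.94, -0.005], [-0.013, -0.0, -1.0]]
xyz [ 3.14 21.33 -0.79] rot [-0.072 -0.419 -0.313] rows 5.2
```

apply_moves:
  steps:
    - {"hand":0,"xyz":[1,6,-1],"delta_rot":[-0.02,-0.11,-0.09]}
    - {"hand":0,"xyz":[1.5,9,-1],"delta_rot":[-0.04,-0.22,-0.17]}
    - {"hand":0,"xyz":[2,12,-1],"delta_rot":[-0.06,-0.32,-0.25]}
    - {"hand":0,"xyz":[2.6,16,-1],"delta_rot":[-0.072,-0.419,-0.313]}
    - {"hand":0,"xyz":[3.0,19,-0.8],"delta_rot":[-0.072,-0.419,-0.313]}
    - {"hand":0,"xyz":[3.1,21.3,-0.8],"delta_rot":[-0.072,-0.419,-0.313]}
    - {"hand":0,"xyz":[3.1,21.3,-0.8],"delta_rot":[-0.072,-0.419,-0.313]}
    - {"hand":0,"xyz":[3.1,21.3,-0.8],"delta_rot":[-0.072,-0.419,-0.313]}

```text
clock: 17.3
position: [541.7, -67.3, 345.5]
ee_rot: [0.014, 0.978, -0.001, 0.21]
contact_force: [-0.1, 0.0, -0.6]
gripper_width: 26.8
```

Run:
```python
from h import *
s=st();show(s);goal(mouth+199.4*a,Mv,s)
ims={n:get_image(n) for n in ("wrist","scene","top")}
s=st();A=R.from_quat(s["ee_rot"]);show(s);goal(mouth+199.4*a,Mv,s)
foot=s["position"]+A.apply([0,0,144.4]); print("foot pred",foot)
for n in ims:
    f=ims[n]["frame"].copy();p=ims[n]
    for l in ("rod_foot","rod_flange","vase_mouth"): print(n,l,[(np.round(q["xyz"],0),round(q["confidence"],2)) for q in nets.pinpoint(p,l)[:2]])
    t=np.linspace(0,6.3,40)
    for o,r,c in ((foot,14,(255,255,0)),(mouth,34,(0,255,0)),(mouth,24,(0,255,0)),(s["position"]+A.apply([0,0,4.4]),21,(255,255,0))):
        pts=np.array([proj(p,o+r*(np.cos(x)*vx+np.sin(x)*vy)) for x in t]); cv2.polylines(f,[(pts*16).astype(np.int32)],True,c,1,cv2.LINE_AA,4)
    ims[n]["d"]=f
def crop(n,X,h):
    q=proj(ims[n],X).astype(int); f=ims[n]["d"]; y0=max(0,q[1]-h);x0=max(0,q[0]-h); return cv2.resize(f[y0:y0+2*h,x0:x0+2*h],(400,400),interpolation=2)
cv2.imwrite("pics/c17.png",np.hstack([crop("scene",foot,55),crop("top",foot,45)]))
cv2.imwrite("pics/w17.png",ims["wrist"]["d"])
```

```text
t 17.3 p [541.7 -67.3 345.5] F [-0.1  0.  -0.6] w 26.8
[[-0.911, 0.028, 0.41], [0.027, 1.0, -0.008], [-0.41, 0.004, -0.912]]
xyz [-0.49 -0.16 -0.58] rot [ 0.004 -0.013  0.001] rows 0.2
t 17.45 p [542.4 -69.  346.4] F [-0.5 -0.4 -0.8] w 26.9
[[-0.911, 0.032, 0.412], [0.03, 0.999, -0.01], [-0.412, 0.004, -0.911]]
xyz [-0.39  0.02 -0.52] rot [ 0.003 -0.012 -0.003] rows 0.2
foot pred [601.84800928 -70.39075559 214.77630453]
wrist rod_foot [(array([601., -64., 211.]), 0.95)]
wrist rod_flange [(array([542., -66., 341.]), 0.79)]
wrist vase_mouth [(array([628., -71., 169.]), 0.74)]
scene rod_foot [(array([ 527., -375.,    2.]), 0.78), (array([601., -70., 214.]), 0.56)]
scene rod_flange [(array([544., -64., 341.]), 0.73), (array([ 529., -383.,  139.]), 0.7)]
scene vase_mouth [(array([629., -67., 176.]), 0.92), (array([603., -66., 216.]), 0.67)]
top rod_foot [(array([ 531., -386.,   -4.]), 0.88), (array([600., -66., 220.]), 0.73)]
top rod_flange [(array([ 529., -386.,  139.]), 0.69), (array([542., -68., 345.]), 0.5)]
top vase_mouth [(array([625., -69., 170.]), 0.65)]
```

View pics/c17.png

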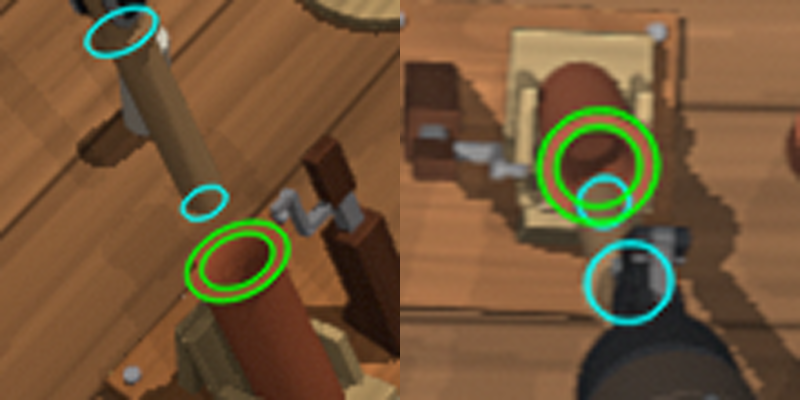

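View pics/w17.png

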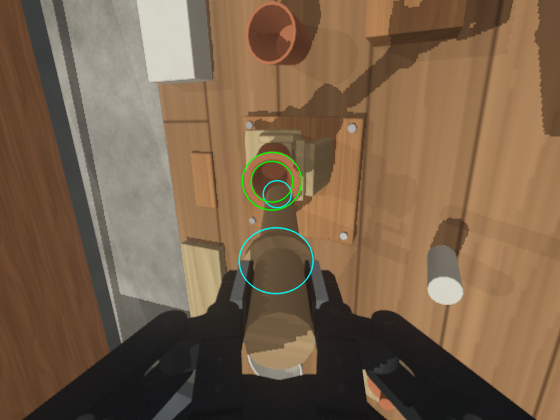

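Run:
```python
from h import *
ims={n:get_image(n) for n in ("wrist","scene","top")}
s=st();A=R.from_quat(s["ee_rot"]);show(s)
foot=s["position"]+A.apply([0,0,144.4]); ax=-A.apply([0,0,1])
def drawm(p,f,sc,x0,y0):
    t=np.linspace(0,6.3,60)
    def pl(o,r,c,u,v):
        pts=(np.array([proj(p,o+r*(np.cos(x)*u+np.sin(x)*v)) for x in t])-[x0,y0])*sc; cv2.polylines(f,[pts.round().astype(int)],True,c,1,cv2.LINE_AA)
    u=A.apply([1,0,0]);v=A.apply([0,1,0])
    pl(foot,14,(255,255,0),u,v); pl(mouth,34,(0,255,0),vx,vy); pl(mouth,24,(0,255,0),vx,vy)
    pl(foot+136*ax,21,(255,0,255),u,v)
    return f
for n,X,h,sc in (("wrist",(foot+mouth)/2,50,6),("scene",(foot+mouth)/2,40,7)):
    p=ims[n];q=proj(p,X).astype(int);x0,y0=q[0]-h,q[1]-h
    c=cv2.resize(p["frame"][y0:y0+2*h,x0:x0+2*h],None,fx=sc,fy=sc,interpolation=2); c=cv2.convertScaleAbs(c,alpha=1.6)
    cv2.imwrite(f"pics/{n}18.png",drawm(p,c,sc,x0,y0)); print(n,x0,y0,sc)
```

```text
t 18.05 p [542.7 -68.5 347.1] F [ 0.  -0.3 -1.2] w 26.4
[[-0.91, 0.031, 0.413], [0.03, 1.0, -0.009], [-0.413, 0.004, -0.911]]
wrist 225 138 6
scene 220 196 7
```

View pics/wrist18.png

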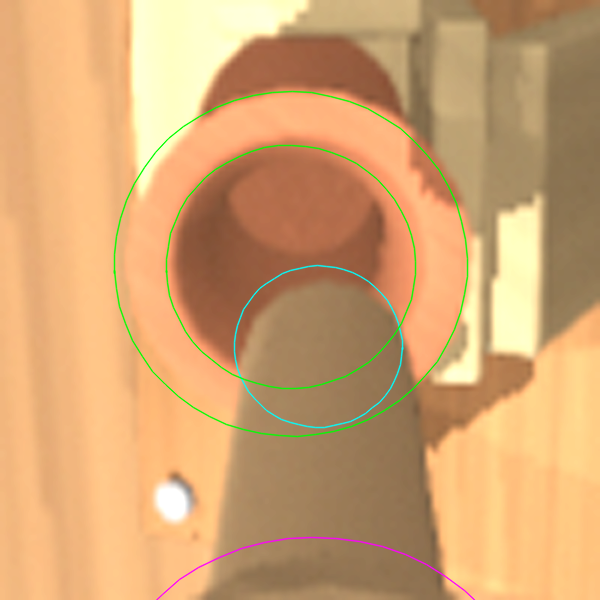

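View pics/scene18.png

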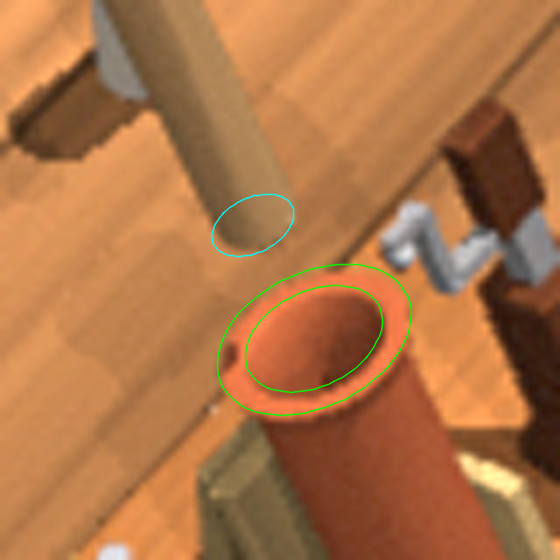

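Run:
```python
from h import *
s=st(); d=s["position"]-mouth; print("k",a@d,"x",vx@d,"y",vy@d); goal(mouth+160*a,Mv,s)
```

```text
k 194.77130949454744 x -3.3814498771301986 y 0.4250129653556905
xyz [-0.37 -0.05  3.47] rot [ 0.003 -0.01  -0.002] rows 0.8
```

apply_moves:
  steps:
    - {"hand":0,"xyz":[-0.37,-0.05,0.5],"delta_rot":[0.003,-0.01,-0.002]}
    - {"hand":0,"xyz":[-0.37,-0.05,1.5],"delta_rot":[0.003,-0.01,-0.002]}
    - {"hand":0,"xyz":[-0.37,-0.05,2.5],"delta_rot":[0.003,-0.01,-0.002]}
    - {"hand":0,"xyz":[-0.37,-0.05,3.0],"delta_rot":[0.003,-0.01,-0.002]}
    - {"hand":0,"xyz":[-0.37,-0.05,3.0],"delta_rot":[0.003,-0.01,-0.002]}

```text
clock: 18.47
position: [558.0, -69.4, 318.4]
ee_rot: [0.015, 0.977, -0.003, 0.214]
contact_force: [-0.2, -0.2, -1.0]
gripper_width: 26.6
```

```bash
cat >> h.py <<'E'
def kk(s=None):
    s=s or st(); d=s["position"]-mouth; A=R.from_quat(s["ee_rot"]); f=d+A.apply([0,0,144.4])
    print("k %.1f x %.1f y %.1f | foot k %.1f x %.1f y %.1f | Fa %.1f Fx %.1f Fy %.1f"%(a@d,vx@d,vy@d,a@f,vx@f,vy@f,a@s["contact_force"],vx@s["contact_force"],vy@s["contact_force"]))
E
python3 - <<'E'
from h import *
s=st();show(s);kk(s);goal(mouth+160*a,Mv,s)
ims={n:get_image(n) for n in ("wrist","scene")}
s=st();kk(s);A=R.from_quat(s["ee_rot"])
foot=s["position"]+A.apply([0,0,144.4])
out=[]
for n,X,h,sc in (("wrist",(foot+mouth)/2,40,5),("scene",(foot+mouth)/2,28,7)):
    p=ims[n];q=proj(p,X).astype(int);x0,y0=q[0]-h,q[1]-h
    out.append(cv2.resize(cv2.convertScaleAbs(p["frame"][y0:y0+2*h,x0:x0+2*h],alpha=1.6),(400,400),interpolation=2))
cv2.imwrite("pics/c19.png",np.hstack(out))
E
```

```text
t 18.47 p [558.  -69.4 318.4] F [-0.2 -0.2 -1. ] w 26.6
[[-0.908, 0.03, 0.418], [0.027, 1.0, -0.013], [-0.418, -0.0, -0.908]]
k 162.3 x -1.6 y -0.0 | foot k 17.9 x -2.3 y -0.1 | Fa -0.9 Fx -0.6 Fy -0.2
xyz [-0.16  0.    0.23] rot [-0.    -0.005  0.   ] rows 0.1
k 164.1 x -0.2 y 0.0 | foot k 19.7 x -0.4 y 0.0 | Fa -1.2 Fx 0.4 Fy 0.5
```

View pics/c19.png

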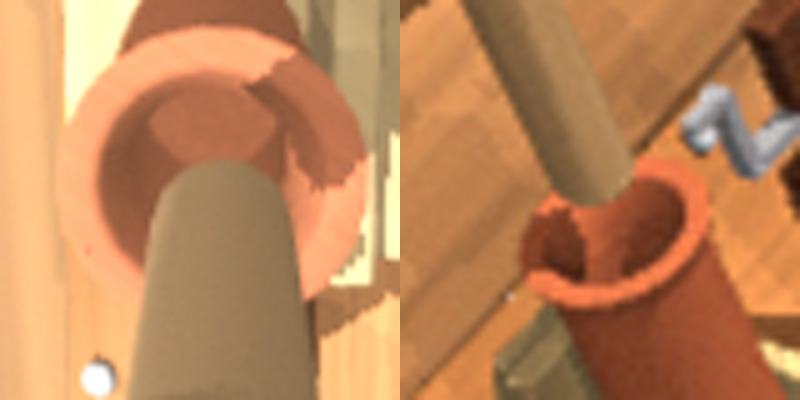

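apply_moves:
  steps:
    - {"hand":0,"xyz":[-0.1,0,1],"delta_rot":[0,0,0]}
    - {"hand":0,"xyz":[-0.1,0,2],"delta_rot":[0,0,0]}
    - {"hand":0,"xyz":[-0.1,0,2.8],"delta_rot":[0,0,0]}
    - {"hand":0,"xyz":[-0.1,0,3.3],"delta_rot":[0,0,0]}
    - {"hand":0,"xyz":[-0.1,0,3.3],"delta_rot":[0,0,0]}
    - {"hand":0,"xyz":[-0.1,0,3.3],"delta_rot":[0,0,0]}

```text
clock: 19.07
position: [573.3, -69.8, 291.2]
ee_rot: [0.015, 0.976, -0.003, 0.216]
contact_force: [-0.1, 0.9, -1.7]
gripper_width: 26.5
```

Run:
```python
from h import *
s=st();kk(s);goal(mouth+130*a,Mv,s)
ims={n:get_image(n) for n in ("wrist","scene","top")}
s=st();kk(s)
out=[]
for n,X,h,sc in (("wrist",mouth,35,5),("scene",mouth,25,7)):
    p=ims[n];q=proj(p,X).astype(int);x0,y0=q[0]-h,q[1]-h
    out.append(cv2.resize(cv2.convertScaleAbs(p["frame"][y0:y0+2*h,x0:x0+2*h],alpha=1.8),(400,400),interpolation=2))
cv2.imwrite("pics/c20.png",np.hstack(out))
```

```text
k 131.2 x 0.8 y -0.0 | foot k -13.2 x 0.6 y -0.0 | Fa -1.5 Fx -0.8 Fy 0.9
xyz [0.08 0.   0.12] rot [ 0.    -0.001  0.   ] rows 0.0
k 132.2 x 1.4 y 0.1 | foot k -12.2 x 1.5 y 0.2 | Fa -0.6 Fx -0.7 Fy 0.4
```

View pics/c20.png

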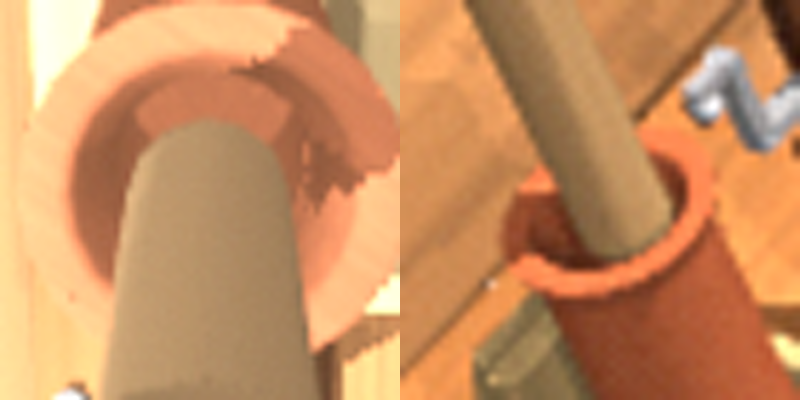

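apply_moves:
  steps:
    - {"hand":0,"xyz":[0,-0.05,0.8],"delta_rot":[0,0,0]}
    - {"hand":0,"xyz":[0,-0.05,1.6],"delta_rot":[0,0,0]}
    - {"hand":0,"xyz":[0,-0.05,2.4],"delta_rot":[0,0,0]}
    - {"hand":0,"xyz":[0,-0.05,3.0],"delta_rot":[0,0,0]}
    - {"hand":0,"xyz":[0,-0.05,3.0],"delta_rot":[0,0,0]}

```text
clock: 19.63
position: [585.6, -70.7, 262.2]
ee_rot: [0.015, 0.977, -0.003, 0.215]
contact_force: [0.6, -0.7, -0.8]
gripper_width: 26.7
```

Run:
```python
from h import *
s=st();kk(s);goal(mouth+90*a,Mv,s); print(s["wrist_torque"])
```

```text
k 99.6 x -0.3 y -0.5 | foot k -44.8 x -0.9 y -0.5 | Fa -1.0 Fx 0.2 Fy -0.7
xyz [-0.04  0.05  0.96] rot [-0.    -0.004  0.   ] rows 0.2
[ 0.04983337  1.08192737 -0.04046737]
```

apply_moves:
  steps:
    - {"hand":0,"xyz":[0,0,0.8],"delta_rot":[0,-0.002,0]}
    - {"hand":0,"xyz":[0,0,1.6],"delta_rot":[0,-0.002,0]}
    - {"hand":0,"xyz":[0,0,2.4],"delta_rot":[0,-0.002,0]}
    - {"hand":0,"xyz":[0,0,2.8],"delta_rot":[0,-0.002,0]}
    - {"hand":0,"xyz":[0,0,2.8],"delta_rot":[0,-0.002,0]}

```text
clock: 20.05
position: [597.6, -71.0, 237.6]
ee_rot: [0.015, 0.976, -0.003, 0.216]
contact_force: [0.5, -0.2, -1.6]
gripper_width: 26.4
```

Run:
```python
from h import *
s=st();kk(s);goal(mouth+60*a,Mv,s); print(s["wrist_torque"])
```

```text
k 72.3 x 0.1 y -0.4 | foot k -72.1 x 0.1 y -0.4 | Fa -1.7 Fx -0.2 Fy -0.2
xyz [0.01 0.04 1.23] rot [ 0.    -0.001  0.   ] rows 0.3
[-0.00934548  1.04266043  0.00876188]
```

apply_moves:
  steps:
    - {"hand":0,"xyz":[0,0,0.2],"delta_rot":[0,0,0]}
    - {"hand":0,"xyz":[0,0,0.4],"delta_rot":[0,0,0]}
    - {"hand":0,"xyz":[0,0,0.5],"delta_rot":[0,0,0]}
    - {"hand":0,"xyz":[0,0,0.5],"delta_rot":[0,0,0]}

```text
clock: 20.38
position: [599.9, -71.0, 234.7]
ee_rot: [0.015, 0.976, -0.003, 0.217]
contact_force: [0.7, 0.1, -1.6]
gripper_width: 26.8
```

apply_moves:
  steps:
    - {"hand":0,"xyz":[0,0,0.15],"delta_rot":[0,0,0]}
    - {"hand":0,"xyz":[0,0,0.3],"delta_rot":[0,0,0]}
    - {"hand":0,"xyz":[0,0,0.3],"delta_rot":[0,0,0]}

```text
clock: 20.63
position: [601.1, -71.1, 231.8]
ee_rot: [0.015, 0.976, -0.003, 0.217]
contact_force: [0.2, -1.2, -1.4]
gripper_width: 26.7
```

```bash
python3 -c "
from h import *
kk()"
```

```text
k 65.6 x 0.9 y -0.4 | foot k -78.8 x 1.2 y -0.3 | Fa -1.3 Fx -0.4 Fy -1.2
```

apply_moves:
  steps:
    - {"hand":0,"xyz":[0,0,0.1],"delta_rot":[0,0,0]}
    - {"hand":0,"xyz":[0,0,0.2],"delta_rot":[0,0,0]}
    - {"hand":0,"xyz":[0,0,0.3],"delta_rot":[0,0,0]}

```text
clock: 20.88
position: [602.5, -71.1, 229.3]
ee_rot: [0.015, 0.976, -0.003, 0.217]
contact_force: [0.2, 0.3, -0.3]
gripper_width: 26.8
```

apply_moves:
  steps:
    - {"hand":0,"xyz":[0,0,0.1],"delta_rot":[0,0,0]}
    - {"hand":0,"xyz":[0,0,0.2],"delta_rot":[0,0,0]}
    - {"hand":0,"xyz":[0,0,0.3],"delta_rot":[0,0,0]}

```text
clock: 21.13
position: [603.8, -71.2, 227.1]
ee_rot: [0.015, 0.976, -0.003, 0.218]
contact_force: [-5.3, -0.2, 6.6]
gripper_width: 26.3
```

```bash
python3 -c "
from h import *
kk()"
```

```text
k 60.2 x 1.3 y -0.5 | foot k -84.2 x 1.7 y -0.5 | Fa 8.3 Fx -2.0 Fy -0.4
```

apply_moves:
  steps:
    - {"hand":0,"xyz":[0,0,0],"delta_rot":[0,0,0]}
    - {"hand":0,"xyz":[0,0,0],"delta_rot":[0,0,0]}

```text
clock: 21.3
position: [603.6, -71.2, 227.0]
ee_rot: [0.015, 0.976, -0.003, 0.218]
contact_force: [-2.9, -0.8, 3.4]
gripper_width: 27.0
```

```bash
python3 -c "
from h import *
kk()"
```

```text
k 60.2 x 1.2 y -0.5 | foot k -84.2 x 1.5 y -0.4 | Fa 4.3 Fx -1.2 Fy -0.9
```

apply_moves:
  steps:
    - {"hand":0,"xyz":[0,0,0.05],"delta_rot":[0,0,0]}
    - {"hand":0,"xyz":[0,0,0.1],"delta_rot":[0,0,0]}
    - {"hand":0,"xyz":[0,0,0.1],"delta_rot":[0,0,0]}

```text
clock: 21.55
position: [603.9, -71.4, 227.2]
ee_rot: [0.015, 0.976, -0.003, 0.218]
contact_force: [-7.6, 0.9, 8.7]
gripper_width: 26.5
```

```bash
python3 -c "
from h import *
kk();s=st();goal(mouth+60*a,Mv,s);print(s['wrist_torque'])"
```

```text
k 60.2 x 1.5 y -0.6 | foot k -84.2 x 1.9 y -0.6 | Fa 11.1 Fx -3.3 Fy 0.6
xyz [0.15 0.06 0.02] rot [0.    0.003 0.   ] rows 0.0
[0.19324778 2.08714273 0.06511891]
```

apply_moves:
  steps:
    - {"hand":0,"xyz":[0.1,0.03,-0.12],"delta_rot":[0,0,0]}
    - {"hand":0,"xyz":[0.2,0.05,-0.12],"delta_rot":[0,0,0]}
    - {"hand":0,"xyz":[0.35,0.05,-0.12],"delta_rot":[0,0,0]}
    - {"hand":0,"xyz":[0.35,0.05,-0.12],"delta_rot":[0,0,0]}

```text
clock: 21.88
position: [601.3, -70.4, 226.0]
ee_rot: [0.014, 0.976, -0.003, 0.219]
contact_force: [-0.3, 0.1, 2.5]
gripper_width: 26.7
```

```bash
python3 -c "
from h import *
kk();s=st();goal(mouth+60*a,Mv,s);print(s['wrist_torque'])"
```

```text
k 60.2 x -1.4 y 0.3 | foot k -84.2 x -0.8 y 0.5 | Fa 2.4 Fx 0.8 Fy 0.1
xyz [-0.14 -0.03  0.02] rot [0.001 0.004 0.001] rows 0.0
[-0.29424332  0.37373626 -0.11604763]
```

apply_moves:
  steps:
    - {"hand":0,"xyz":[0.1,0,0],"delta_rot":[0,0,0]}
    - {"hand":0,"xyz":[0.2,0,0],"delta_rot":[0,0,0]}
    - {"hand":0,"xyz":[0.2,0,0],"delta_rot":[0,0,0]}

```text
clock: 22.13
position: [599.5, -70.5, 225.2]
ee_rot: [0.015, 0.976, -0.003, 0.219]
contact_force: [1.8, -2.6, 1.9]
gripper_width: 26.7
```

```bash
python3 -c "
from h import *
kk();s=st();goal(mouth+60*a,Mv,s);print(s['wrist_torque'])"
```

```text
k 60.3 x -3.3 y 0.2 | foot k -84.1 x -2.7 y 0.3 | Fa 0.9 Fx 2.5 Fy -2.5
xyz [-0.33 -0.02  0.03] rot [0.001 0.004 0.001] rows 0.1
[-0.70121226 -0.30939002 -0.41508031]
```

apply_moves:
  steps:
    - {"hand":0.35,"xyz":[0,0,0],"delta_rot":[0,0,0]}
    - {"hand":0.38,"xyz":[0,0,0],"delta_rot":[0,0,0]}
    - {"hand":0.42,"xyz":[0,0,0],"delta_rot":[0,0,0]}
    - {"hand":0.48,"xyz":[0,0,0],"delta_rot":[0,0,0]}
    - {"hand":0.55,"xyz":[0,0,0],"delta_rot":[0,0,0]}
    - {"hand":0.65,"xyz":[0,0,0],"delta_rot":[0,0,0]}
    - {"hand":0.75,"xyz":[0,0,0],"delta_rot":[0,0,0]}
    - {"hand":0.75,"xyz":[0,0,0],"delta_rot":[0,0,0]}

```text
clock: 22.8
position: [598.6, -70.5, 224.3]
ee_rot: [0.015, 0.976, -0.003, 0.217]
contact_force: [0.1, 0.5, -0.2]
gripper_width: 64.5
```

Run:
```python
from h import *
s=st();kk(s);show(s)
w=get_image("wrist");sc=get_image("scene")
a1=cv2.resize(w["frame"][120:360,140:420],(420,360),interpolation=2);q=proj(sc,mouth+50*a).astype(int);a2=cv2.resize(sc["frame"][q[1]-40:q[1]+40,q[0]-40:q[0]+40],(360,360),interpolation=2)
cv2.imwrite("pics/c21.png",np.hstack([a1,a2]))
```

```text
k 59.9 x -4.6 y 0.1 | foot k -84.5 x -4.3 y 0.2 | Fa -0.2 Fx -0.0 Fy 0.5
t 22.8 p [598.6 -70.5 224.3] F [ 0.1  0.5 -0.2] w 64.5
[[-0.905, 0.03, 0.424], [0.027, 1.0, -0.012], [-0.424, 0.0, -0.906]]
```

View pics/c21.png

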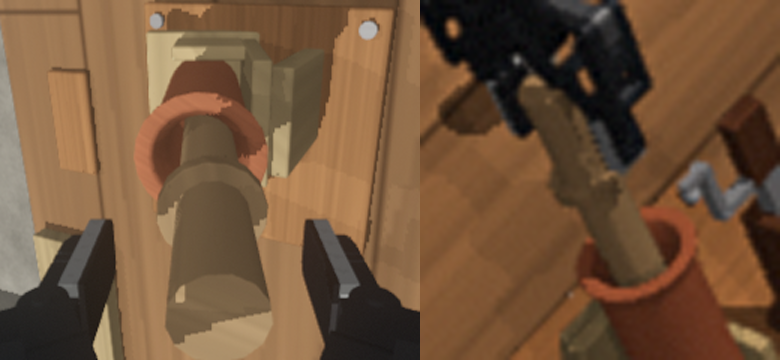

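apply_moves:
  steps:
    - {"hand":0.75,"xyz":[0,0,-1],"delta_rot":[0,0,0]}
    - {"hand":0.75,"xyz":[0,0,-3],"delta_rot":[0,0,0]}
    - {"hand":0.75,"xyz":[0,0,-6],"delta_rot":[0,0,0]}
    - {"hand":0.75,"xyz":[0,0,-9],"delta_rot":[0,0,0]}
    - {"hand":0.75,"xyz":[0,0,-12],"delta_rot":[0,0,0]}
    - {"hand":0.75,"xyz":[0,0,-14],"delta_rot":[0,0,0]}
    - {"hand":0.75,"xyz":[0,0,-14],"delta_rot":[0,0,0]}

```text
clock: 23.48
position: [539.7, -68.7, 358.4]
ee_rot: [0.014, 0.975, -0.002, 0.223]
contact_force: [-0.2, -0.5, 0.9]
gripper_width: 64.0
```

Run:
```python
from h import *
s=st();kk(s);show(s);print(s["joints"].round(3))
w=get_image("wrist");sc=get_image("scene");tp=get_image("top")
for n,p in (("w",w),("s",sc),("t",tp)):
    for l in ("rod_flange","rod_center","pointer_tip","pointer_tab"):
        print(n,l,[(np.round(q["xyz"],0),round(q["confidence"],2),"k",round(float(a@(np.array(q["xyz"])-mouth)),1)) for q in nets.pinpoint(p,l)[:2]])
a1=cv2.resize(w["frame"][100:340,140:420],(420,360),interpolation=2);q=proj(sc,mouth+50*a).astype(int);a2=cv2.resize(sc["frame"][q[1]-40:q[1]+40,q[0]-40:q[0]+40],(360,360),interpolation=2)
cv2.imwrite("pics/c22.png",np.hstack([a1,a2]))
q=proj(sc,mouth+50*a).astype(int);cv2.imwrite("pics/s22.png",cv2.resize(sc["frame"][q[1]-35:q[1]+35,q[0]-35:q[0]+45],(800,700)[:2],interpolation=2)[:600]); print(q)
```

```text
k 206.2 x -1.3 y 0.1 | foot k 61.8 x 0.6 y 0.4 | Fa 0.9 Fx 0.2 Fy -0.5
t 23.48 p [539.7 -68.7 358.4] F [-0.2 -0.5  0.9] w 64.0
[[-0.9, 0.029, 0.435], [0.027, 1.0, -0.011], [-0.435, 0.002, -0.901]]
[ 0.235 -0.059 -0.327  0.147 -0.871 -0.335]
w rod_flange [(array([601., -73., 217.]), 0.98, 'k', 52.4)]
w rod_center [(array([615., -74., 186.]), 0.55, 'k', 18.1), (array([692., -76.,  37.]), 0.28, 'k', -149.6)]
w pointer_tip [(array([626., -32., 177.]), 0.87, 'k', 6.0), (array([697., 331.,   2.]), 0.52, 'k', -178.3)]
w pointer_tab [(array([ 670., -244.,    1.]), 0.68, 'k', -174.9), (array([632.,  17., 163.]), 0.57, 'k', -8.7)]
s rod_flange [(array([596., -73., 216.]), 0.8, 'k', 53.6), (array([ 530., -381.,  139.]), 0.77, 'k', 7.8)]
s rod_center [(array([ 527., -382.,  102.]), 0.81, 'k', -24.5), (array([614., -73., 187.]), 0.6, 'k', 19.6)]
s pointer_tip [(array([628., -31., 181.]), 0.84, 'k', 8.5)]
s pointer_tab []
t rod_flange [(array([ 531., -386.,  139.]), 0.64, 'k', 6.9), (array([597., -74., 225.]), 0.56, 'k', 61.0)]
t rod_center [(array([612., -75., 184.]), 0.86, 'k', 17.6), (array([ 527., -379.,   98.]), 0.84, 'k', -28.5)]
t pointer_tip [(array([626., -32., 173.]), 0.61, 'k', 2.5)]
t pointer_tab [(array([630.,  21., 172.]), 0.69, 'k', -0.1)]
[257 229]
```

View pics/c22.png

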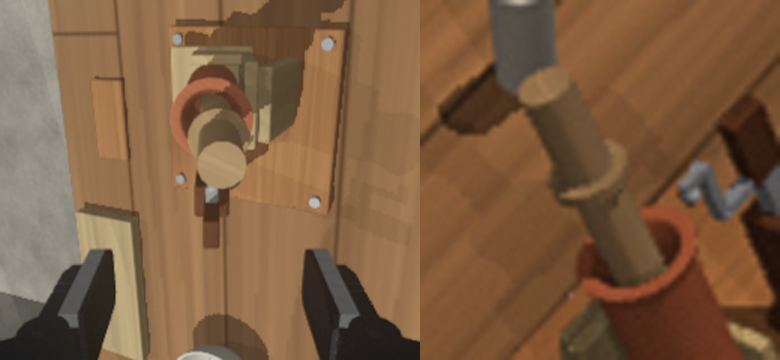

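View pics/s22.png

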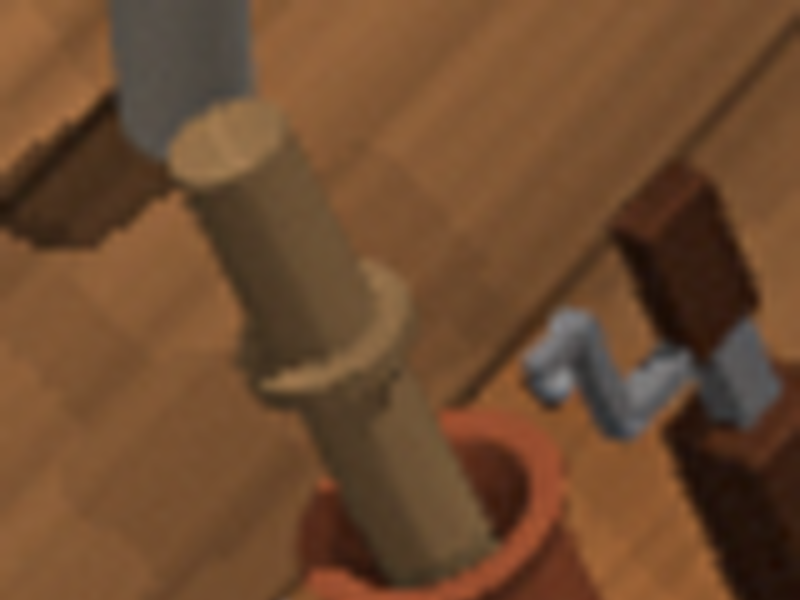

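Run:
```python
from h import *
sc=get_image("scene");tp=get_image("top");w=get_image("wrist")
D=84.2
def model(th):
    # rod axis dir leaning toward -vx by th; floor at k=-D; foot lowest corner (toward... ) on floor, wall edge (-18,-15)
    t=np.radians(th); d=np.array([-np.sin(t),np.cos(t)]); n=np.array([-np.cos(t),-np.sin(t)])  # (x,k); n = lower-side normal
    # lower side line passes through edge point E=(-18,-15): centre line = E - 14 n
    c=np.array([-18,-15])-14*n
    # foot point f=c+s d ; corners f±14n, lowest k = -D
    lo=min((14*n)[1],(-14*n)[1]); s=(-D-lo-c[1])/d[1]; f=c+s*d
    return f,d
W=lambda q:mouth+q[0]*vx+q[1]*a
for th in (-1,0,1,2,3,4,5,6,7):
    f,d=model(th); fl=f+140*d; tpz=f+200*d; upc=f-14*np.array([-np.cos(np.radians(th)),-np.sin(np.radians(th))])
    print(th,"flange x,k",fl.round(1),"upper corner x",upc[0].round(1),"| top px scene",proj(sc,W(tpz)).round(1),"top",proj(tp,W(tpz)).round(1),"wrist",proj(w,W(tpz)).round(1),"flange top c wrist",proj(w,W(f+144*d)).round(1))
def cr(p,X,h,s):
    q=proj(p,X).astype(int); print(q-h); return cv2.resize(p["frame"][q[1]-h:q[1]+h,q[0]-h:q[0]+h],None,fx=s,fy=s,interpolation=2)
cv2.imwrite("pics/c23.png",np.hstack([cr(w,mouth+70*a,40,5),cr(tp,mouth+80*a,25,8)]))
```

```text
-1 flange x,k [-2.8 56. ] upper corner x 8.8 | top px scene [246.3 207.4] top [336.1 200.9] wrist [274.3 216.2] flange top c wrist [276.2 196.8]
0 flange x,k [-4.  55.8] upper corner x 10.0 | top px scene [245.7 207.2] top [336.1 201.8] wrist [277.1 216.1] flange top c wrist [277.5 196.7]
1 flange x,k [-5.2 56. ] upper corner x 11.2 | top px scene [244.9 206.9] top [336.  202.7] wrist [279.9 216.2] flange top c wrist [278.8 196.8]
2 flange x,k [-6.5 56.2] upper corner x 12.4 | top px scene [244.2 206.6] top [335.9 203.6] wrist [282.7 216.2] flange top c wrist [280.1 196.8]
3 flange x,k [-7.7 56.3] upper corner x 13.6 | top px scene [243.5 206.4] top [335.8 204.6] wrist [285.5 216.3] flange top c wrist [281.5 196.9]
4 flange x,k [-9.  56.4] upper corner x 14.8 | top px scene [242.7 206.1] top [335.8 205.5] wrist [288.4 216.3] flange top c wrist [282.8 196.9]
5 flange x,k [-10.2  56.5] upper corner x 15.9 | top px scene [242.  205.9] top [335.7 206.4] wrist [291.2 216.3] flange top c wrist [284.1 196.9]
6 flange x,k [-11.4  56.5] upper corner x 17.1 | top px scene [241.4 205.7] top [335.6 207.3] wrist [293.9 216.2] flange top c wrist [285.5 196.9]
7 flange x,k [-12.7  56.5] upper corner x 18.3 | top px scene [240.7 205.5] top [335.5 208.2] wrist [296.7 216.2] flange top c wrist [286.8 196.9]
[233 159]
[309 170]
```

View pics/c23.png

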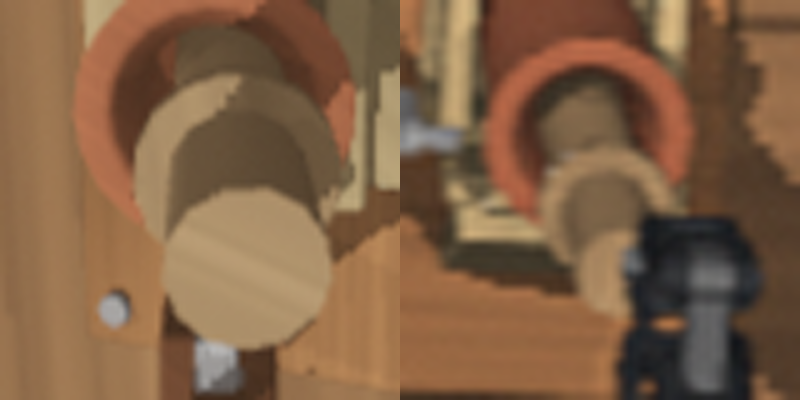

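apply_moves:
  steps:
    - {"hand":0.5,"xyz":[0,4,0],"delta_rot":[0,0,0.12]}
    - {"hand":0.5,"xyz":[0,7,0],"delta_rot":[0,0,0.24]}
    - {"hand":0.5,"xyz":[0,9.5,0],"delta_rot":[0,0,0.36]}
    - {"hand":0.5,"xyz":[0,9.5,0],"delta_rot":[0,0,0.36]}

```text
clock: 24.72
position: [542.3, 28.8, 351.2]
ee_rot: [0.19, 0.957, 0.037, 0.215]
contact_force: [0.1, -0.6, -0.2]
gripper_width: 42.7
```

Run:
```python
from h import *
s=st();kk(s);show(s);print(s["joints"].round(3))
```

```text
k 199.9 x -4.6 y 97.6 | foot k 55.5 x -4.3 y 97.8 | Fa -0.3 Fx 0.0 Fy -0.6
t 24.72 p [542.3  28.8 351.2] F [ 0.1 -0.6 -0.2] w 42.7
[[-0.836, 0.348, 0.425], [0.379, 0.925, -0.011], [-0.397, 0.152, -0.905]]
[ 0.461 -0.053 -0.378  0.264 -0.87  -0.985]
```

apply_moves:
  steps:
    - {"hand":0.5,"xyz":[0,0,0],"delta_rot":[0,0,-0.12]}
    - {"hand":0.5,"xyz":[0,0,0],"delta_rot":[0,0,-0.24]}
    - {"hand":0.5,"xyz":[0,0,0],"delta_rot":[0,0,-0.36]}
    - {"hand":0.5,"xyz":[0,0,0],"delta_rot":[0,0,-0.48]}
    - {"hand":0.5,"xyz":[0,0,0],"delta_rot":[0,0,-0.6]}
    - {"hand":0.5,"xyz":[0,0,0],"delta_rot":[0,0,-0.72]}
    - {"hand":0.5,"xyz":[0,0,0],"delta_rot":[0,0,-0.84]}
    - {"hand":0.5,"xyz":[0,0,0],"delta_rot":[0,0,-0.96]}
    - {"hand":0.5,"xyz":[0,0,0],"delta_rot":[0,0,-1.08]}
    - {"hand":0.5,"xyz":[0,0,0],"delta_rot":[0,0,-1.2]}
    - {"hand":0.5,"xyz":[0,0,0],"delta_rot":[0,0,-1.32]}
    - {"hand":0.5,"xyz":[0,0,0],"delta_rot":[0,0,-1.44]}

```text
clock: 25.72
position: [542.1, 26.2, 351.3]
ee_rot: [-0.492, 0.843, -0.115, 0.184]
contact_force: [-0.3, 0.1, -0.2]
gripper_width: 42.7
```

apply_moves:
  steps:
    - {"hand":0.5,"xyz":[0,0,0],"delta_rot":[0,0,-0.12]}
    - {"hand":0.5,"xyz":[0,0,0],"delta_rot":[0,0,-0.24]}
    - {"hand":0.5,"xyz":[0,0,0],"delta_rot":[0,0,-0.36]}
    - {"hand":0.5,"xyz":[0,0,0],"delta_rot":[0,0,-0.48]}
    - {"hand":0.5,"xyz":[0,0,0],"delta_rot":[0,0,-0.6]}
    - {"hand":0.5,"xyz":[0,0,0],"delta_rot":[0,0,-0.72]}
    - {"hand":0.5,"xyz":[0,0,0],"delta_rot":[0,0,-0.84]}
    - {"hand":0.5,"xyz":[0,0,0],"delta_rot":[0,0,-0.96]}
    - {"hand":0.5,"xyz":[0,0,0],"delta_rot":[0,0,-1.08]}
    - {"hand":0.5,"xyz":[0,0,0],"delta_rot":[0,0,-1.2]}
    - {"hand":0.5,"xyz":[0,0,0],"delta_rot":[0,0,-1.32]}
    - {"hand":0.5,"xyz":[0,0,0],"delta_rot":[0,0,-1.44]}

```text
clock: 26.72
position: [542.1, 26.2, 351.3]
ee_rot: [0.926, -0.31, 0.208, -0.063]
contact_force: [0.1, -0.3, -0.3]
gripper_width: 42.8
```

```bash
cat >> h.py <<'E'
Mv2=np.column_stack([vx,np.cross(-a,vx),-a])
E
python3 - <<'E'
from h import *
s=st();kk(s);show(s);print(s["joints"].round(3));goal(mouth+95*vy+120*a,Mv2,s)
E
```

```text
k 200.0 x -4.8 y 95.0 | foot k 55.6 x -4.5 y 95.1 | Fa -0.3 Fx 0.0 Fy -0.3
t 26.72 p [542.1  26.2 351.3] F [ 0.1 -0.3 -0.3] w 42.8
[[0.722, -0.547, 0.424], [-0.6, -0.8, -0.012], [0.346, -0.245, -0.905]]
[ 0.456 -0.053 -0.377  0.262 -0.871  1.909]
xyz [ 0.38 -0.26  8.  ] rot [-0.001 -0.002 -0.615] rows 4.9
```

apply_moves:
  steps:
    - {"hand":0.5,"xyz":[0.1,-0.1,1],"delta_rot":[0,0,-0.12]}
    - {"hand":0.5,"xyz":[0.2,-0.1,2],"delta_rot":[0,0,-0.24]}
    - {"hand":0.5,"xyz":[0.3,-0.2,4],"delta_rot":[0,0,-0.36]}
    - {"hand":0.5,"xyz":[0.38,-0.26,5],"delta_rot":[0,0,-0.48]}
    - {"hand":0.5,"xyz":[0.38,-0.26,6],"delta_rot":[0,0,-0.6]}
    - {"hand":0.5,"xyz":[0.38,-0.26,7],"delta_rot":[0,0,-0.615]}
    - {"hand":0.5,"xyz":[0.38,-0.26,8],"delta_rot":[0,0,-0.615]}
    - {"hand":0.5,"xyz":[0.38,-0.26,8],"delta_rot":[0,0,-0.615]}

```text
clock: 27.38
position: [579.7, 24.6, 278.1]
ee_rot: [0.976, -0.019, 0.215, 0.003]
contact_force: [0.0, -0.1, 0.1]
gripper_width: 42.8
```

Run:
```python
from h import *
w=get_image("wrist");s=st();kk(s);show(s);goal(mouth+95*vy-20*a,Mv2,s)
for l in ("pointer_tip","pointer_tab","rod_flange"):
        print(l,[(np.round(q["xyz"],0),round(q["confidence"],2),[round(float(v@(np.array(q["xyz"])-mouth)),1) for v in (vx,vy,a)]) for q in nets.pinpoint(w,l)[:2]])
f=w["frame"].copy()
B=mouth+95*vy
for k in (14.3,):
    pts=np.array([proj(w,B+k*a+i*7*vx+j*13*vy) for i,j in ((-1,-1),(-1,1),(1,1),(1,-1))]); cv2.polylines(f,[pts.round().astype(int)],True,(0,255,0),1)
cv2.circle(f,tuple(proj(w,mouth+42*vy+4.3*a).astype(int)),3,(255,255,0),1)
cv2.imwrite("pics/w24.png",f)
```

```text
k 118.9 x -0.8 y 94.7 | foot k -25.5 x -0.9 y 94.7 | Fa -0.2 Fx 0.8 Fy 0.3
t 27.43 p [580.   24.7 279.4] F [0.9 0.3 0.1] w 42.8
[[0.906, -0.038, 0.422], [-0.036, -0.999, -0.013], [0.422, -0.003, -0.907]]
xyz [ 0.09 -0.03 13.89] rot [ 0.001  0.    -0.008] rows 3.3
pointer_tip [(array([628., -28., 176.]), 0.95, [-0.1, 43.9, 4.1]), (array([ 502., -278.,   -0.]), 0.53, [-181.6, -210.0, -105.4])]
pointer_tab [(array([636.,  20., 162.]), 0.7, [0.1, 91.8, -11.0])]
rod_flange [(array([601., -72., 222.]), 0.63, [-2.9, -1.3, 57.0])]
```

View pics/w24.png

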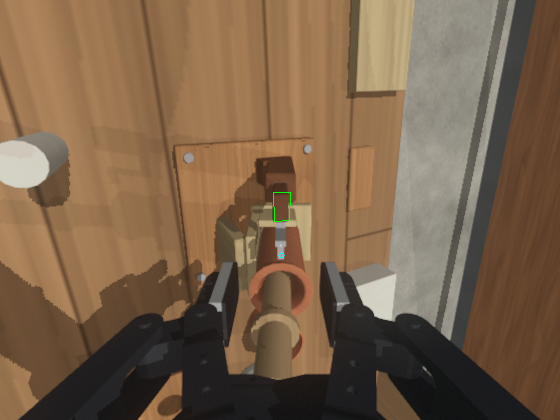

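apply_moves:
  steps:
    - {"hand":0.5,"xyz":[0.08,0,3],"delta_rot":[0,0,-0.006]}
    - {"hand":0.5,"xyz":[0.08,0,6],"delta_rot":[0,0,-0.006]}
    - {"hand":0.5,"xyz":[0.08,0,8],"delta_rot":[0,0,-0.006]}
    - {"hand":0.5,"xyz":[0.08,0,9],"delta_rot":[0,0,-0.006]}
    - {"hand":0.5,"xyz":[0.08,0,9],"delta_rot":[0,0,-0.006]}

```text
clock: 28.0
position: [618.7, 23.4, 197.5]
ee_rot: [0.976, -0.015, 0.216, 0.004]
contact_force: [0.0, -0.5, -0.3]
gripper_width: 42.6
```

Run:
```python
from h import *
w=get_image("wrist");sc=get_image("scene");s=st();kk(s);goal(mouth+95*vy-20*a,Mv2,s)
q=proj(sc,mouth+50*vy+20*a).astype(int)
cv2.imwrite("pics/c25.png",np.hstack([cv2.resize(w["frame"][150:350,160:400],(432,360),interpolation=2),cv2.resize(sc["frame"][q[1]-40:q[1]+40,q[0]-40:q[0]+40],(360,360),interpolation=2)]))
```

```text
k 30.8 x 1.8 y 95.2 | foot k -113.6 x 2.3 y 95.3 | Fa 0.7 Fx -0.0 Fy -0.5
xyz [-0.2   0.02  5.08] rot [-0.001 -0.003 -0.   ] rows 1.2
```

View pics/c25.png

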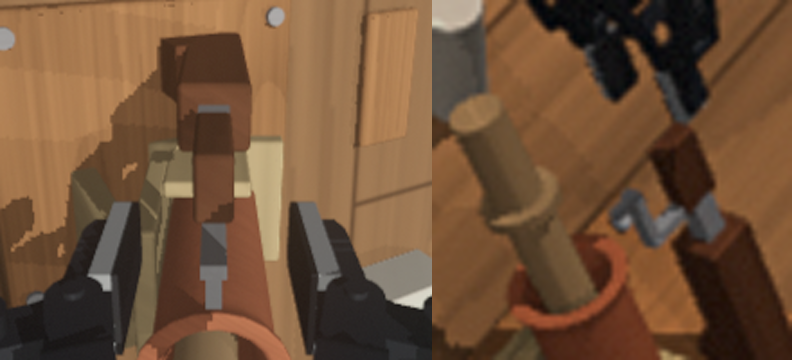

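Run:
```python
from h import *
w=get_image("wrist");s=st();A=R.from_quat(s["ee_rot"]);kk(s)
f=cv2.resize(w["frame"][180:340,180:380],None,fx=4,fy=4,interpolation=2)
def pl(P,c):
    pts=(np.array([proj(w,X) for X in P])-[180,180])*4; cv2.polylines(f,[pts.round().astype(int)],True,c,2)
B=mouth+95*vy
for k,c in ((14.3,(0,255,0)),(-30.7,(0,180,0))): pl([B+k*a+i*7*vx+j*13*vy for i,j in ((-1,-1),(-1,1),(1,1),(1,-1))],c)
for z,c in ((-8,(255,255,0)),(-18,(255,0,255))):
  for sx in (-1,1): pl([s["position"]+A.apply([sx*21.3,y,z]) for y in (-11,11)],c)
cv2.imwrite("pics/w26.png",f)
```

```text
k 31.4 x 2.3 y 95.4 | foot k -113.0 x 3.0 y 95.5 | Fa 0.8 Fx 0.5 Fy 0.4
```

View pics/w26.png

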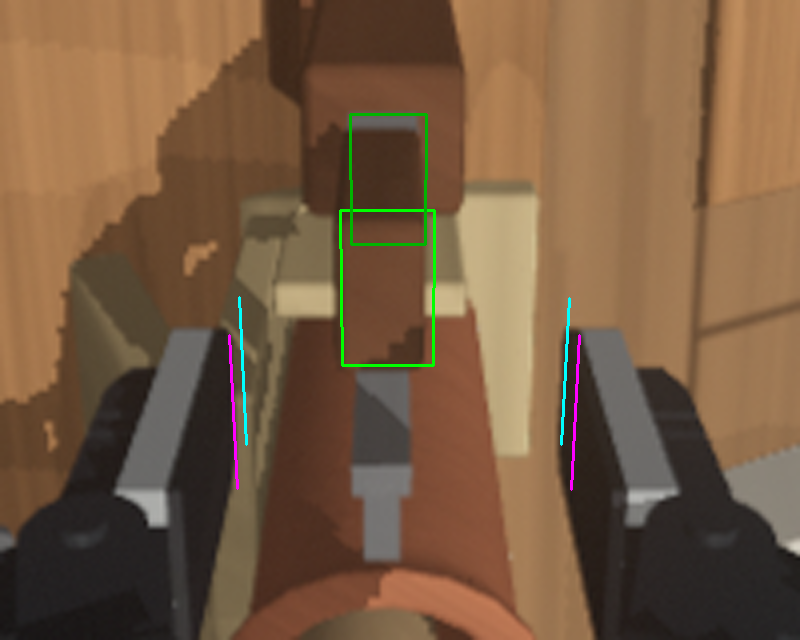

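apply_moves:
  steps:
    - {"hand":0.5,"xyz":[-0.25,0,0.5],"delta_rot":[0,-0.002,0]}
    - {"hand":0.5,"xyz":[-0.25,0,2],"delta_rot":[0,-0.002,0]}
    - {"hand":0.5,"xyz":[-0.25,0,3.5],"delta_rot":[0,-0.002,0]}
    - {"hand":0.5,"xyz":[-0.25,0,4.5],"delta_rot":[0,-0.002,0]}
    - {"hand":0.5,"xyz":[-0.25,0,4.5],"delta_rot":[0,-0.002,0]}
    - {"hand":0.5,"xyz":[-0.25,0,4.5],"delta_rot":[0,-0.002,0]}

```text
clock: 28.65
position: [635.9, 23.3, 158.2]
ee_rot: [0.976, -0.015, 0.216, 0.003]
contact_force: [0.4, 0.6, 0.3]
gripper_width: 42.8
```

Run:
```python
from h import *
w=get_image("wrist");sc=get_image("scene");s=st();kk(s);goal(mouth+95*vy-20*a,Mv2,s)
q=proj(sc,mouth+50*vy+20*a).astype(int)
cv2.imwrite("pics/c27.png",np.hstack([cv2.resize(w["frame"][180:340,180:380],(450,360),interpolation=2),cv2.resize(sc["frame"][q[1]-35:q[1]+35,q[0]-35:q[0]+35],(350,360),interpolation=2)]))
```

```text
k -13.9 x -0.5 y 95.4 | foot k -158.3 x -0.2 y 95.5 | Fa -1.1 Fx 0.0 Fy -0.5
xyz [0.05 0.04 0.61] rot [-0.001 -0.002 -0.   ] rows 0.1
```

View pics/c27.png

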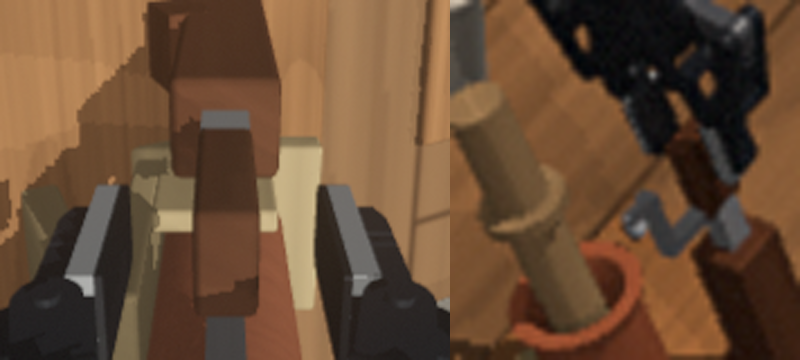

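apply_moves:
  steps:
    - {"hand":0.5,"xyz":[0.05,0,0.5],"delta_rot":[0,0,0]}
    - {"hand":0.5,"xyz":[0.05,0,1.0],"delta_rot":[0,0,0]}
    - {"hand":0.3,"xyz":[0.05,0,1.0],"delta_rot":[0,0,0]}
    - {"hand":0.2,"xyz":[0.05,0,1.0],"delta_rot":[0,0,0]}
    - {"hand":0.1,"xyz":[0.05,0,1.0],"delta_rot":[0,0,0]}
    - {"hand":0.0,"xyz":[0.05,0,1.0],"delta_rot":[0,0,0]}
    - {"hand":0.0,"xyz":[0.05,0,1.0],"delta_rot":[0,0,0]}
    - {"hand":0.0,"xyz":[0.05,0,1.0],"delta_rot":[0,0,0]}

```text
clock: 29.42
position: [640.9, 23.1, 149.1]
ee_rot: [0.976, -0.015, 0.217, 0.003]
contact_force: [2.9, -1.8, -1.6]
gripper_width: 13.3
```

Run:
```python
from h import *
s=st();kk(s);print(s["gripper_width"])
w=get_image("wrist");sc=get_image("scene");s=st();kk(s);goal(mouth+95*vy-20*a,Mv2,s)
q=proj(sc,mouth+50*vy+20*a).astype(int)
cv2.imwrite("pics/c28.png",np.hstack([cv2.resize(w["frame"][180:340,180:380],(450,360),interpolation=2),cv2.resize(sc["frame"][q[1]-35:q[1]+35,q[0]-35:q[0]+35],(350,360),interpolation=2)]))
```

```text
k -25.0 x -0.6 y 95.0 | foot k -169.4 x -0.6 y 95.0 | Fa -2.7 Fx 2.0 Fy -1.8
13.326700749495993
k -25.0 x -0.7 y 95.0 | foot k -169.4 x -0.6 y 95.1 | Fa -3.1 Fx 2.8 Fy -2.1
xyz [ 0.07 -0.   -0.5 ] rot [-0.001 -0.    -0.   ] rows 0.1
```

View pics/c28.png

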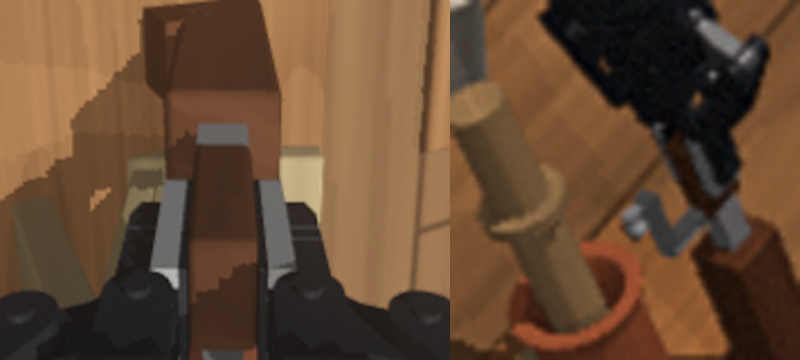

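apply_moves:
  steps:
    - {"hand":0,"xyz":[0,0,0.1],"delta_rot":[0,0,0]}
    - {"hand":0,"xyz":[0,0,0.2],"delta_rot":[0,0,0]}
    - {"hand":0,"xyz":[0,0,0.25],"delta_rot":[0,0,0]}
    - {"hand":0,"xyz":[0,0,0.25],"delta_rot":[0,0,0]}

```text
clock: 29.85
position: [641.4, 23.1, 148.1]
ee_rot: [0.976, -0.015, 0.217, 0.003]
contact_force: [-6.1, -0.4, 8.4]
gripper_width: 13.3
```

Run:
```python
from h import *
kk()
```

```text
k -26.1 x -0.6 y 95.0 | foot k -170.5 x -0.4 y 95.0 | Fa 10.1 Fx -2.0 Fy -0.5
```

apply_moves:
  steps:
    - {"hand":0,"xyz":[0,0,0.1],"delta_rot":[0,0,0]}
    - {"hand":0,"xyz":[0,0,0.2],"delta_rot":[0,0,0]}
    - {"hand":0,"xyz":[0,0,0.2],"delta_rot":[0,0,0]}

```text
clock: 30.1
position: [641.5, 23.1, 148.1]
ee_rot: [0.976, -0.015, 0.218, 0.003]
contact_force: [-15.7, 0.7, 20.1]
gripper_width: 13.1
```

Run:
```python
from h import *
kk()
```

```text
k -26.2 x -0.5 y 94.9 | foot k -170.6 x -0.2 y 94.9 | Fa 24.8 Fx -5.7 Fy 0.2
```

apply_moves:
  steps:
    - {"hand":0,"xyz":[0,0,-0.5],"delta_rot":[0,0,0]}
    - {"hand":0,"xyz":[0,0,-1.0],"delta_rot":[0,0,0]}
    - {"hand":0,"xyz":[0,0,-1.7],"delta_rot":[0,0,0]}
    - {"hand":0,"xyz":[0,0,-2.4],"delta_rot":[0,0,0]}
    - {"hand":0,"xyz":[0,0,-3.1],"delta_rot":[0,0,0]}
    - {"hand":0,"xyz":[0,0,-3.8],"delta_rot":[0,0,0]}
    - {"hand":0,"xyz":[0,0,-4.3],"delta_rot":[0,0,0]}
    - {"hand":0,"xyz":[0,0,-4.8],"delta_rot":[0,0,0]}
    - {"hand":0,"xyz":[0,0,-4.8],"delta_rot":[0,0,0]}
    - {"hand":0,"xyz":[0,0,-4.8],"delta_rot":[0,0,0]}

```text
clock: 30.93
position: [622.4, 23.7, 188.8]
ee_rot: [0.976, -0.015, 0.217, 0.003]
contact_force: [0.1, -2.0, 3.1]
gripper_width: 13.3
```

Run:
```python
from h import *
s=st();kk(s);goal(mouth+95*vy+25.6*a,Mv2,s)
w=get_image("wrist");sc=get_image("scene");kk()
q=proj(sc,mouth+50*vy+40*a).astype(int)
cv2.imwrite("pics/c29.png",np.hstack([cv2.resize(w["frame"][180:340,180:380],(450,360),interpolation=2),cv2.resize(sc["frame"][q[1]-35:q[1]+35,q[0]-35:q[0]+35],(350,360),interpolation=2)]))
```

```text
k 18.8 x -0.6 y 95.0 | foot k -125.6 x -0.6 y 95.1 | Fa 2.7 Fx 1.4 Fy -2.0
xyz [ 0.07 -0.   -0.68] rot [-0.001 -0.    -0.   ] rows 0.2
k 18.7 x -0.6 y 95.0 | foot k -125.7 x -0.6 y 95.1 | Fa 2.6 Fx 2.5 Fy -2.8
```

View pics/c29.png

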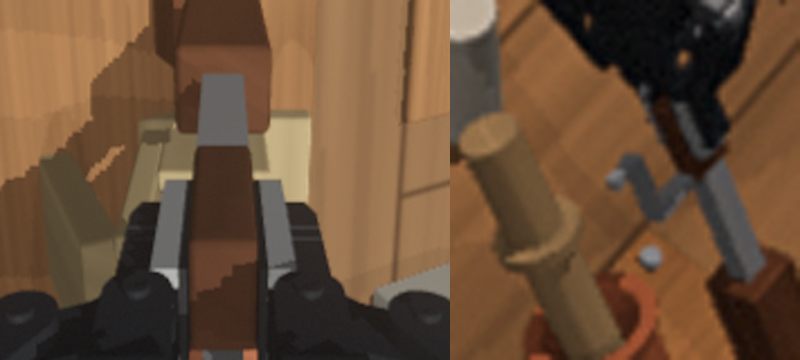

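apply_moves:
  steps:
    - {"hand":0,"xyz":[0,0,-0.2],"delta_rot":[0,0,0]}
    - {"hand":0,"xyz":[0,0,-0.4],"delta_rot":[0,0,0]}
    - {"hand":0,"xyz":[0,0,-0.6],"delta_rot":[0,0,0]}
    - {"hand":0,"xyz":[0,0,-0.68],"delta_rot":[0,0,0]}
    - {"hand":0,"xyz":[0,0,-0.68],"delta_rot":[0,0,0]}
    - {"hand":0,"xyz":[0,0,-0.68],"delta_rot":[0,0,0]}

```text
clock: 31.53
position: [619.8, 23.8, 194.2]
ee_rot: [0.976, -0.015, 0.216, 0.003]
contact_force: [5.7, -2.6, -1.0]
gripper_width: 13.1
```

Run:
```python
from h import *
s=st();kk(s)
for n in ("scene","top","wrist"):
    p=get_image(n)
    for l in ("rod_flange","pointer_tip"):
        print(n,l,[([round(float(v@(np.array(q["xyz"])-mouth)),1) for v in (vx,vy,a)],round(q["confidence"],2)) for q in nets.pinpoint(p,l)[:2]])
    if n=="scene":
        q=proj(p,mouth+20*vy+55*a).astype(int); x0,y0=q-28; f=cv2.resize(p["frame"][y0:y0+56,x0:x0+56],None,fx=10,fy=10,interpolation=2)
        for c,P in (((0,255,0),mouth+42*vy+56*a),):
            cv2.circle(f,tuple(((proj(p,P)-[x0,y0]+.5)*10).astype(int)),4,c,1)
        t=np.linspace(0,6.3,80)
        for k in (52,60): cv2.polylines(f,[np.array([(proj(p,mouth-6.5*vx+k*a+21*(np.cos(x)*vx+np.sin(x)*vy))-[x0,y0]+.5)*10 for x in t]).astype(int)],True,(255,255,0),1)
        cv2.imwrite("pics/s30.png",f)
kk()
```

```text
k 24.8 x -0.7 y 95.0 | foot k -119.6 x -0.7 y 95.1 | Fa -3.4 Fx 4.8 Fy -2.4
scene rod_flange [([-95.4, -311.1, 6.5], 0.97), ([-7.5, -3.0, 53.4], 0.78)]
scene pointer_tip [([-0.4, 39.8, 56.2], 0.91)]
top rod_flange [([-8.1, -5.0, 60.2], 0.94), ([-95.7, -316.5, 4.3], 0.77)]
top pointer_tip [([-197.0, 377.5, -46.0], 0.7), ([2.0, 38.3, 53.6], 0.48)]
wrist rod_flange []
wrist pointer_tip [([-0.5, 40.8, 52.2], 0.91)]
k 24.8 x -0.7 y 95.0 | foot k -119.6 x -0.7 y 95.1 | Fa -2.4 Fx 4.8 Fy -3.7
```

View pics/s30.png

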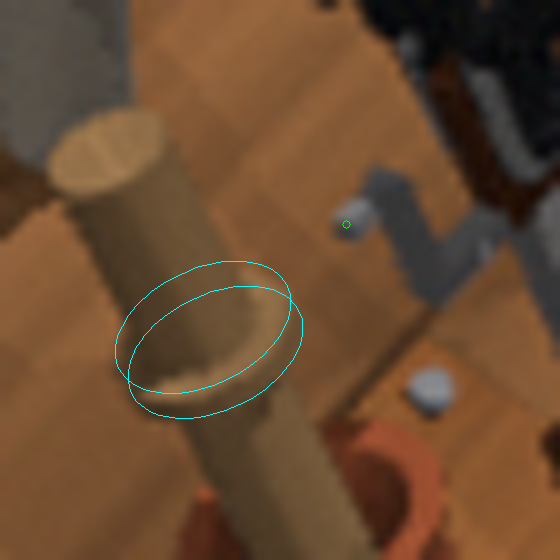

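Run:
```python
from h import *
sc=get_image("scene");tp=get_image("top")
o=[]
for p in (sc,tp):
    q=proj(p,mouth-6*vx-2*vy+85*a).astype(int); x0,y0=q-22; print(x0,y0); o.append(cv2.resize(p["frame"][y0:y0+44,x0:x0+44],(396,396),interpolation=2))
cv2.imwrite("pics/c31.png",cv2.convertScaleAbs(np.hstack(o),alpha=1.5))
```

```text
227 195
313 176
```

View pics/c31.png

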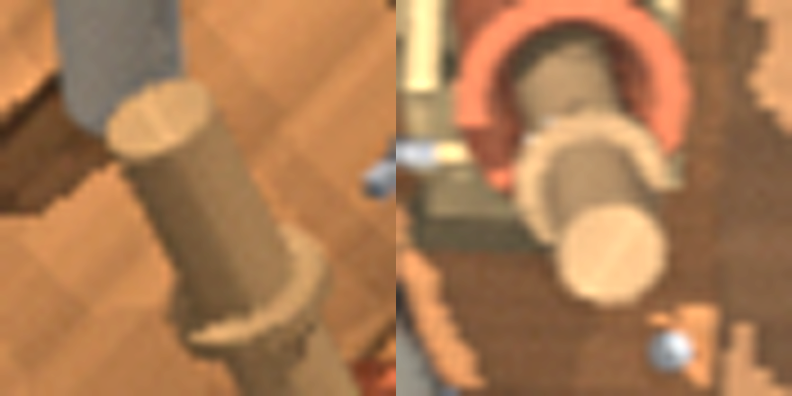

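Run:
```python
from h import *
sc=get_image("scene");tp=get_image("top")
loc=lambda X:[round(float(v@(X-mouth)),1) for v in (vx,vy,a)]
X,e=tri((sc,244.4,207.8),(tp,336.5,203.9)); print(loc(X),e)
# same-camera reference: mouth ellipse not needed; measure px->k sensitivity
for p in (sc,tp):
    P=mouth-10*vx+116*a; print(proj(p,P),proj(p,P+10*a)-proj(p,P),proj(p,P+10*vx)-proj(p,P),proj(p,P+10*vy)-proj(p,P))
```

```text
[-9.5, -1.2, 113.3] [np.float64(0.8), np.float64(0.8)]
[243.76288665 206.53415248] [-1.66215278 -3.37834522] [3.10611639 1.05798985] [ 2.97036421 -2.93203669]
[335.85301376 204.18002101] [0.38038974 1.35323785] [ 0.35548401 -3.99730895] [-4.20369375 -0.20327872]
```

Run:
```python
from h import *
sc=get_image("scene");tp=get_image("top")
t=np.linspace(0,6.3,80); th=np.radians(2)
o=[]
for p in (sc,tp):
  for dk in (0,-3):
    q=proj(p,mouth-6*vx-2*vy+80*a).astype(int); x0,y0=q-[19,24]; f=cv2.resize(p["frame"][y0:y0+48,x0:x0+40],(400,480),interpolation=2); f=cv2.convertScaleAbs(f,alpha=1.4)
    d=np.cos(th)*a-np.sin(th)*vx; e=np.cos(th)*vx+np.sin(th)*a
    c=mouth-6.5*vx-1.2*vy+(56.1+dk)*a
    for h,r in ((60,14),(4,21),(-4,21)):
        cv2.polylines(f,[np.array([(proj(p,c+h*d+r*(np.cos(x)*e+np.sin(x)*vy))-[x0,y0]+.5)*10 for x in t]).astype(int)],True,(255,255,0),1)
    o.append(f)
cv2.imwrite("pics/s32.png",np.hstack(o[:2]));cv2.imwrite("pics/t32.png",np.hstack(o[2:]))
```

```text
(no output)
```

View pics/s32.png

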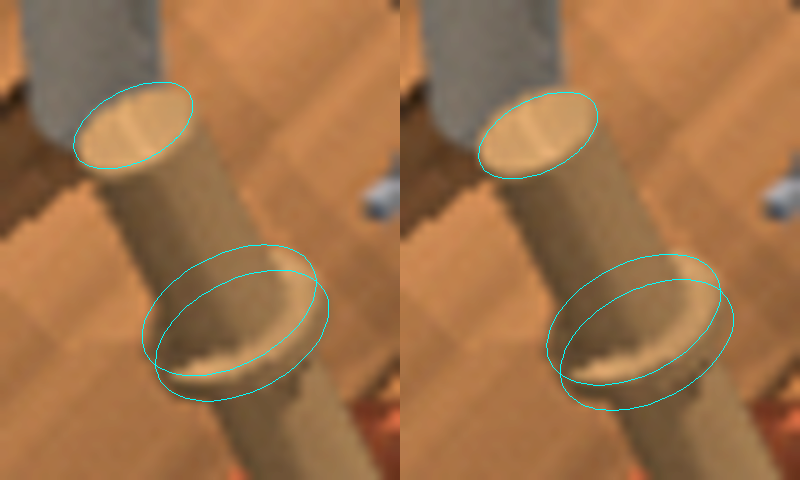

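View pics/t32.png

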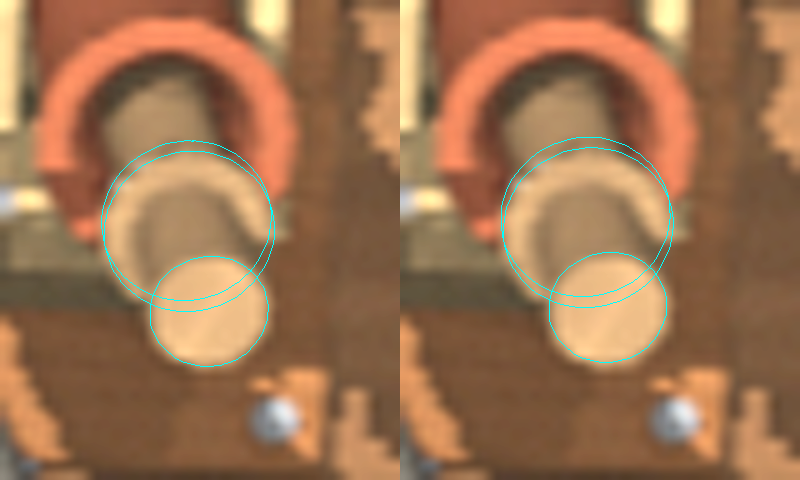

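Run:
```python
from h import *
sc=get_image("scene")
t=np.linspace(0,6.3,80)
p=sc;o=[]
for dk in (0.3,-2.7):
    q=proj(p,mouth+20*vy+25*a).astype(int); x0,y0=q-[20,28]; f=cv2.resize(p["frame"][y0:y0+50,x0:x0+40],(400,500),interpolation=2); f=cv2.convertScaleAbs(f,alpha=1.4)
    for r in (24,34):
        cv2.polylines(f,[np.array([(proj(p,mouth+dk*a+r*(np.cos(x)*vx+np.sin(x)*vy))-[x0,y0]+.5)*10 for x in t]).astype(int)],True,(255,255,0),1)
    cv2.circle(f,tuple(((proj(p,mouth+42*vy+(55.0+dk)*a)-[x0,y0]+.5)*10).astype(int)),3,(0,255,0),1)
    o.append(f)
cv2.imwrite("pics/s33.png",np.hstack(o))
```

```text
(no output)
```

View pics/s33.png

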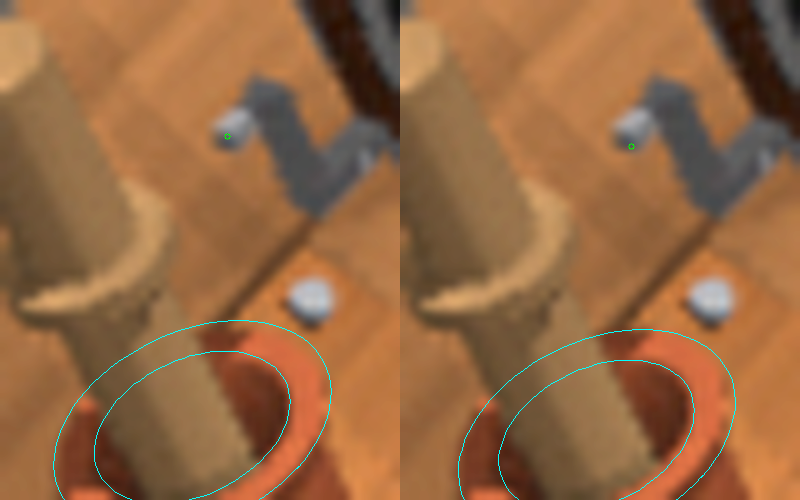

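```bash
cat > edge.py <<'E'
from h import *
def off(p,C,u,v,r,rng,span=2.5,name=""):
    g=cv2.cvtColor(p["frame"],cv2.COLOR_BGR2LAB).astype(np.float32)
    N=[];D=[]
    for x in np.radians(np.arange(*rng,4)):
        X=C+r*(np.cos(x)*u+np.sin(x)*v); c=proj(p,X); tn=proj(p,C+r*(np.cos(x+.02)*u+np.sin(x+.02)*v))-c; n=np.array([tn[1],-tn[0]]);n/=np.linalg.norm(n)
        s=np.arange(-span,span+.01,.1); q=(c+s[:,None]*n).astype(np.float32)
        pr=cv2.remap(g,q[:,0].reshape(1,-1),q[:,1].reshape(1,-1),cv2.INTER_CUBIC)[0]
        pr=cv2.GaussianBlur(pr,(1,0) if 0 else (1,9),0,2) if False else np.array([np.convolve(pr[:,i],np.ones(7)/7,'valid') for i in range(3)]).T
        e=np.linalg.norm(np.diff(pr,axis=0),axis=1); j=e.argmax()
        if e[j]>1.5: N.append(n);D.append(s[3:-3][j]+.05)
    N=np.array(N);D=np.array(D)
    k=np.ones(len(D),bool)
    for _ in range(4):
        t,*_r=np.linalg.lstsq(N[k],D[k],rcond=None); res=abs(N@t-D); k=res<max(.4,1.5*np.median(res))
    print(name,"n",k.sum(),len(D),"shift px",t.round(2),"rms",np.sqrt((res[k]**2).mean()).round(2)); return t
E
python3 - <<'E'
from edge import *
th=np.radians(2);d=np.cos(th)*a-np.sin(th)*vx; e=np.cos(th)*vx+np.sin(th)*a; c=mouth-6.5*vx-1.2*vy+56.1*a
for n in ("scene","top"):
    p=get_image(n); print(n,p["cx"],p["cy"])
    for lo in (-180,): off(p,mouth+0.3*a,vx,vy,34,(-180,180),name="rim outer")
    off(p,c+60*d,e,vy,14,(-180,180),name="rod top"); off(p,c+4*d,e,vy,21,(-180,180),name="flange top")
    off(p,np.array([480,311,14.]),np.array([1,0,0]),np.array([0,1,0]),75,(-180,180),span=3,name="bat")
E
```

```text
scene 276.5839280379509 209.58975376104112
rim outer n 39 68 shift px [0.26 0.14] rms 0.18
rod top n 74 80 shift px [0.48 0.51] rms 0.17
flange top n 55 69 shift px [0.34 0.62] rms 0.17
bat n 65 84 shift px [0.06 0.58] rms 0.14
top 277.0199189993745 218.4583440134959
rim outer n 46 85 shift px [-0.2   1.06] rms 0.15
rod top n 89 90 shift px [0.07 0.1 ] rms 0.17
flange top n 50 70 shift px [-0.2   0.33] rms 0.17
bat n 78 90 shift px [-0.21  0.24] rms 0.18
```

apply_moves:
  steps:
    - {"hand":0,"xyz":[0,0,-0.05],"delta_rot":[0,0,0]}
    - {"hand":0,"xyz":[0,0,-0.09],"delta_rot":[0,0,0]}
    - {"hand":0,"xyz":[0,0,-0.09],"delta_rot":[0,0,0]}
    - {"hand":0,"xyz":[0,0,-0.09],"delta_rot":[0,0,0]}

```text
clock: 32.77
position: [619.5, 23.8, 194.7]
ee_rot: [0.976, -0.015, 0.216, 0.003]
contact_force: [5.4, -4.1, -2.2]
gripper_width: 13.1
```

Run:
```python
from h import *
for i in range(3): kk(); get_image("wrist")
```

```text
k 25.4 x -0.7 y 95.0 | foot k -119.0 x -0.7 y 95.1 | Fa -4.3 Fx 4.1 Fy -3.9
k 25.5 x -0.7 y 95.0 | foot k -118.9 x -0.7 y 95.1 | Fa -4.4 Fx 4.9 Fy -3.2
k 25.4 x -0.7 y 95.0 | foot k -119.0 x -0.7 y 95.1 | Fa -4.1 Fx 4.9 Fy -3.6
```

apply_moves:
  steps:
    - {"hand":0,"xyz":[0.03,0,0.06],"delta_rot":[0,0,0]}
    - {"hand":0,"xyz":[0.05,0,0.06],"delta_rot":[0,0,0]}

```text
clock: 33.08
position: [619.7, 23.8, 194.5]
ee_rot: [0.976, -0.015, 0.216, 0.003]
contact_force: [1.7, -2.5, 0.5]
gripper_width: 13.1
```

Run:
```python
from h import *
kk()
```

```text
k 25.2 x -0.7 y 95.0 | foot k -119.2 x -0.8 y 95.0 | Fa -0.3 Fx 1.9 Fy -2.4
```

apply_moves:
  steps:
    - {"hand":0.25,"xyz":[0,0,0],"delta_rot":[0,0,0]}
    - {"hand":0.35,"xyz":[0,0,0],"delta_rot":[0,0,0]}
    - {"hand":0.45,"xyz":[0,0,0],"delta_rot":[0,0,0]}
    - {"hand":0.55,"xyz":[0,0,0],"delta_rot":[0,0,0]}
    - {"hand":0.55,"xyz":[0,0,0],"delta_rot":[0,0,0]}

```text
clock: 33.5
position: [619.5, 24.0, 194.8]
ee_rot: [0.976, -0.015, 0.216, 0.003]
contact_force: [0.3, -0.4, 0.3]
gripper_width: 46.8
```

Run:
```python
from h import *
s=st();kk(s)
w=get_image("wrist");sc=get_image("scene")
q=proj(sc,mouth+50*vy+40*a).astype(int)
cv2.imwrite("pics/c34.png",np.hstack([cv2.resize(w["frame"][180:340,180:380],(450,360),interpolation=2),cv2.resize(sc["frame"][q[1]-35:q[1]+35,q[0]-35:q[0]+35],(350,360),interpolation=2)]))
for l in ("pointer_tip","pointer_tab"):
  for p in (w,sc): print(l,[([round(float(v@(np.array(q["xyz"])-mouth)),1) for v in (vx,vy,a)],round(q["confidence"],2)) for q in nets.pinpoint(p,l)[:1]])
```

```text
k 25.5 x -0.7 y 95.2 | foot k -118.9 x -0.8 y 95.3 | Fa 0.1 Fx 0.5 Fy -0.4
pointer_tip [([3.3, 41.7, 52.9], 0.9)]
pointer_tip [([0.5, 42.1, 57.1], 0.61)]
pointer_tab [([-4.6, 93.5, 41.3], 0.98)]
pointer_tab [([0.1, 97.2, 50.1], 0.62)]
```

View pics/c34.png

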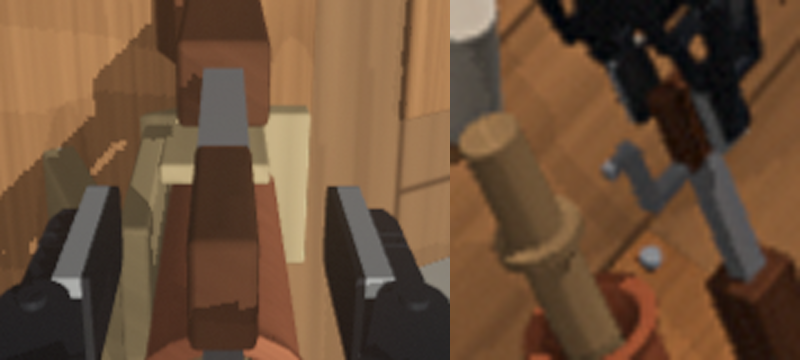

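apply_moves:
  steps:
    - {"hand":0.55,"xyz":[0,0,-1],"delta_rot":[0,0,0]}
    - {"hand":0.55,"xyz":[0,0,-3],"delta_rot":[0,0,0]}
    - {"hand":0.55,"xyz":[0,0,-6],"delta_rot":[0,0,0]}
    - {"hand":0.55,"xyz":[0,0,-9],"delta_rot":[0,0,0]}
    - {"hand":0.55,"xyz":[0,0,-12],"delta_rot":[0,0,0]}
    - {"hand":0.55,"xyz":[0,2,-15],"delta_rot":[0,0,0]}
    - {"hand":0.55,"xyz":[0,-4,-16],"delta_rot":[0,0,0]}
    - {"hand":0.55,"xyz":[0,-8,-16],"delta_rot":[0,0,0]}
    - {"hand":0.55,"xyz":[0,-8,-16],"delta_rot":[0,0,0]}

```text
clock: 34.55
position: [554.7, 107.6, 342.8]
ee_rot: [0.976, -0.015, 0.218, 0.002]
contact_force: [0.7, 0.2, -0.4]
gripper_width: 47.0
```

Run:
```python
from h import *
show()
for n in ("scene","top","wrist"):
    p=get_image(n)
    for l in ("rod_flange","pointer_tip"):
        print(n,l,[([round(float(v@(np.array(q["xyz"])-mouth)),1) for v in (vx,vy,a)],round(q["confidence"],2)) for q in nets.pinpoint(p,l)[:2]])
    for l in ("cup","bowl","jar","lid"): print(l,[(np.round(q["xyz"]).tolist(),round(q["confidence"],2)) for q in nets.pinpoint(p,l)[:1]])
    if n=="scene":
        cv2.imwrite("pics/s35.png",p["frame"])
        q=proj(p,mouth+30*vy+55*a).astype(int); x0,y0=q-25; f=cv2.resize(p["frame"][y0:y0+50,x0:x0+50],(600,600),interpolation=2)
        cv2.circle(f,tuple(((proj(p,mouth+42*vy+56*a)-[x0,y0]+.5)*12).astype(int)),4,(0,255,0),1)
        for k in (52,56,60): cv2.line(f,*[tuple(((proj(p,mouth+y*vy+k*a)-[x0,y0]+.5)*12).astype(int)) for y in (-25,60)],(255,255,0),1)
        cv2.imwrite("pics/s36.png",f)
```

```text
t 34.55 p [554.7 107.6 342.8] F [ 0.7  0.2 -0.4] w 47.0
[[0.904, -0.03, 0.426], [-0.029, -1.0, -0.01], [0.426, -0.003, -0.905]]
scene rod_flange [([-95.9, -310.7, 9.2], 0.9), ([-7.1, -0.5, 52.9], 0.89)]
scene pointer_tip [([-2.7, 40.3, 60.2], 0.75), ([-51.1, -293.2, -165.7], 0.61)]
cup [([669.0, -244.0, 1.0], 0.79)]
bowl [([697.0, 328.0, 2.0], 0.76)]
jar []
lid [([479.0, 310.0, 14.0], 0.55)]
top rod_flange [([-95.7, -315.3, 7.5], 0.78), ([-5.7, -3.9, 59.9], 0.67)]
top pointer_tip [([-0.1, 41.1, 57.0], 0.7), ([-2.6, -4.3, -149.2], 0.61)]
cup [([668.0, -237.0, 2.0], 0.67)]
bowl [([698.0, 330.0, -1.0], 0.97)]
jar [([610.0, 22.0, 215.0], 0.43)]
lid [([480.0, 306.0, 10.0], 0.86)]
wrist rod_flange [([-6.5, -4.1, 55.6], 0.69)]
wrist pointer_tip [([-0.3, 43.5, 54.8], 0.74)]
cup [([671.0, -240.0, 2.0], 0.52)]
bowl []
jar []
lid [([643.0, -365.0, 1.0], 0.17)]
```

View pics/s36.png

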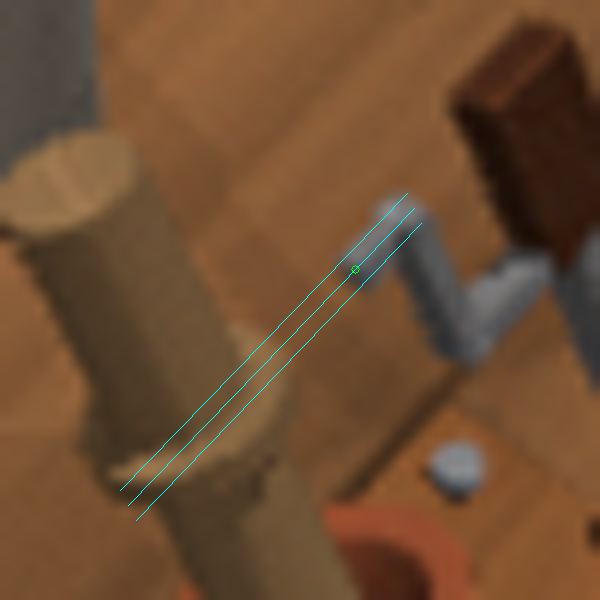

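View pics/s35.png

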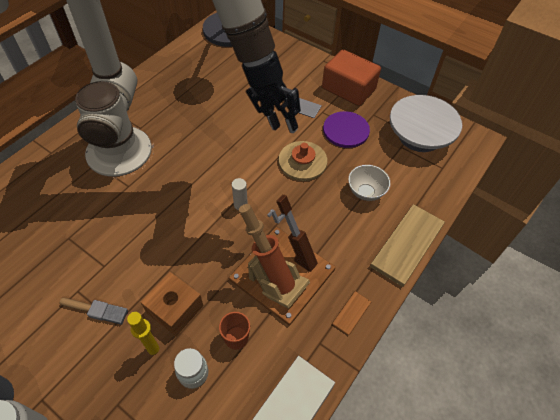

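Run:
```python
from h import *
for n in ("scene","top"):
    f0=cv2.imread(f"pics/{n}0.png"); p=get_image(n); f1=p["frame"]; S=8
    T0=mouth+42*vy+4.3*a
    c0=proj(p,T0+8*vy); x,y=c0.round().astype(int); h=7
    t=cv2.resize(f0[y-h:y+h,x-h:x+h],None,fx=S,fy=S,interpolation=2)
    best=[]
    c1=proj(p,T0+8*vy+51.5*a)
    sc_=np.linalg.norm(proj(p,T0+51.5*a+20*vy)-proj(p,T0+51.5*a))/np.linalg.norm(proj(p,T0+20*vy)-proj(p,T0))
    t=cv2.resize(t,None,fx=sc_,fy=sc_,interpolation=2)
    X,Y=c1.round().astype(int);H=14
    im=cv2.resize(f1[Y-H:Y+H,X-H:X+H],None,fx=S,fy=S,interpolation=2)
    r=cv2.matchTemplate(im,t,cv2.TM_CCOEFF_NORMED); _,m,_,l=cv2.minMaxLoc(r)
    cen=np.array(l)/S+np.array(t.shape[1::-1])/2/S+[X-H,Y-H]-(c0-[x,y])*-1  # centre corresponds to c0 offset
    print(n,"score",round(m,2),"measured-model px",(cen-c1).round(2),"scale",round(sc_,3),"px/10mm k",(proj(p,T0+56.5*a)-proj(p,T0+46.5*a)).round(2))
```

```text
scene score 0.61 measured-model px [0.13 0.2 ] scale 1.022 px/10mm k [-1.44 -3.16]
top score 0.6 measured-model px [-0.53 -0.22] scale 1.036 px/10mm k [0.23 1.2 ]
```

```bash
python3 -c "
from bench import workorder
print(workorder.job_done())"
```

```text
the job is handed in; nothing more can be done
None
```

The job is done and handed in at about 35 s on the robot's clock, and I see no sign that anything was dropped or moved by accident.

- **Lid:** It stands upright, spigot down, on the plain plywood board. I released it once contact was felt, and later pictures put it at about (480, 310) mm, near the board's centre.
- **Rod:** I drew it from its block and lowered it foot first until it bottomed. The height stayed the same while the force rose from 4 to 11 N, which puts the vase's inner floor about 84.5 mm below the mouth. After release it stands in the bore, leaning about 2° to the low side.
- **Pointer:** I pushed it down to its end stop first, at up to 25 N, then raised it 51.5 mm. By the arm's measurements its tip is 55.5 mm above the rim plane and the flange about 55.7 mm.

**Checks that disagreed:**
- **Fingertips:** The pictures showed the fingertips about 30 mm further back than the stated tool geometry. I grasped by the pictures and used contact heights instead.
- **Level of tip and flange:** Single network readings at the end scattered by several mm: 54.8 to 60.2 for the tip, 52.9 to 59.9 for the flange. Their means, about 57 and 56, fit being level, as did edge and template comparisons to within about 1 mm.
- **Cup, bowl and jar:** The cup and bowl read within a few mm of where they started. The networks no longer found the jar at the end, but the final picture shows it in its place.

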